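# Unmould the cast mugs onto the ware board and restart the dryer

### The job

Switch the dryer fan off by pulling its lever fully towards you, then lift each cast mug (it has a handle for that) out of its plaster mould and set it down upright, without dropping it, in the ware-board pocket of its own size, working from the largest pocket (one stud) to the smallest; the pocket of a missing mug stays empty. Once the mugs are in, move both small bail-handled pails and stand them upright, wholly on the black rubber mat, then switch the fan back on by pushing the lever fully away. Leave the jars, the clear cup and the loose jar lid where they are.

Things in the scene. Friction and masses are not known exactly. Their poses are not given: they have to be found in the camera images.
- mug1: largest mug: brown open cylinder, 78 across, 92 high, wall 5, 0.09-0.34 kg. Origin: centre of underside, z up. Handle: strap loop 12 wide (y) on its -x side at y = 0, from x = -39 to -71, z = 39 to 89; top bar 9 thick, upright bar 10. Starts upright in mould1, underside at world z = 25. May be absent
- mug2: second largest mug: brown open cylinder, 70 across, 80 high, wall 5, 0.09-0.34 kg. Origin: centre of underside, z up. Handle: strap loop 12 wide (y) on its -x side at y = 0, from x = -35 to -67, z = 34 to 77; top bar 9 thick, upright bar 10. Starts upright in mould2, underside at world z = 25. May be absent
- mug3: second smallest mug: brown open cylinder, 62 across, 68 high, wall 5, 0.09-0.34 kg. Origin: centre of underside, z up. Handle: strap loop 12 wide (y) on its -x side at y = 0, from x = -31 to -63, z = 29 to 65; top bar 9 thick, upright bar 10. Starts upright in mould3, underside at world z = 25. May be absent
- mug4: smallest mug: brown open cylinder, 54 across, 56 high, wall 5, 0.09-0.34 kg. Origin: centre of underside, z up. Handle: strap loop 12 wide (y) on its -x side at y = 0, from x = -27 to -59, z = 24 to 53; top bar 9 thick, upright bar 10. Starts upright in mould4, underside at world z = 25. May be absent
- mould1: round white plaster mould, fixed, diameter 114, height 45, open on top; its round cavity is 20 deep and 83 across and holds mug1 (or is empty if that mug is absent). Origin: centre of the underside
- mould2: round white plaster mould, fixed, diameter 114, height 45, open on top; its round cavity is 20 deep and 75 across and holds mug2 (or is empty if that mug is absent). Origin: centre of the underside
- mould3: round white plaster mould, fixed, diameter 114, height 45, open on top; its round cavity is 20 deep and 67 across and holds mug3 (or is empty if that mug is absent). Origin: centre of the underside
- mould4: round white plaster mould, fixed, diameter 114, height 45, open on top; its round cavity is 20 deep and 59 across and holds mug4 (or is empty if that mug is absent). Origin: centre of the underside
- board: plywood ware board, fixed, flat on the table, 110 (x) by 360 (y) by 24 high, with a row of four round pockets 12 deep along its y axis, the largest at its -y (right) end; each is marked on the robot's-side edge by one (pocket 1, largest) to four (pocket 4, smallest) small brass studs. Origin: centre of the underside
- pocket1 (a point): centre of the floor of pocket 1, at board y = -124, 12 below the board's top face; the pocket is 84 across, 6 wider than mug1. Axes as the board's
- pocket2 (a point): centre of the floor of pocket 2, at board y = -32, 12 below the board's top face; the pocket is 76 across, 6 wider than mug2. Axes as the board's
- pocket3 (a point): centre of the floor of pocket 3, at board y = 52, 12 below the board's top face; the pocket is 68 across, 6 wider than mug3. Axes as the board's
- pocket4 (a point): centre of the floor of pocket 4, at board y = 128, 12 below the board's top face; the pocket is 60 across, 6 wider than mug4. Axes as the board's
- pail1: empty steel pail, 65 high, foot diameter 60, rim 76, 0.24 kg, with a rigid upright arched bail in its y-z plane; the bail's wooden grip is a level rod along y, diameter 14, 42 long, axis 110 above the underside, over the middle. Origin: centre of the underside, z up. Both pails are alike; they start on the table
- pail2: empty steel pail, 65 high, foot diameter 60, rim 76, 0.24 kg, with a rigid upright arched bail in its y-z plane; the bail's wooden grip is a level rod along y, diameter 14, 42 long, axis 110 above the underside, over the middle. Origin: centre of the underside, z up. Both pails are alike; they start on the table
- mat: black rubber drip mat, fixed, 120 (x) by 220 (y) by 3 thick. Origin: centre of the underside
- fan_switch (a joint): angle of the dryer fan's toggle lever (rad): 0 = leaning fully towards the robot (-x of its block), fan off; 1.0 = leaning fully away (+x), fan on; 0.5 = upright. It stays where it is left; a push of about 1 N on its knob moves it
- fan_switch_tip (a point): centre of the 26 mm black ball knob at the lever's end; it swings 80 mm from the pivot in the x-z plane of the block
- fan_switch_base: the switch's grey block, fixed, 70 (x) by 50 (y) by 25 high; the lever's pivot lies 22 above the block's origin (centre of its underside). The block's +x points roughly away from the robot
- jar1: bystander: closed jar, grey with white cap, diameter 66, height 85. Origin: centre of the underside
- jar2: bystander: closed jar, brown with white cap, diameter 60, height 70. Origin: centre of the underside
- cup: bystander: clear plastic cup, diameter 64, height 75. Origin: centre of the underside
- jar_lid: bystander: loose white jar lid lying flat, diameter 60, height 10. Origin: centre of the underside
Mind the look-alikes: they are no part of the job. What is shaped like the fan_switch_base but turquoise is not meant.

How it is judged (in metres and radians):
On the way, in this order (a step that is already met when the one before it is completed fails the run):
1. the dryer fan is switched off (lever pulled fully towards the robot) (value of joint fan_switch below 0.2 rad), for 0.2 s.
2. mug1 (if present) stands in pocket 1 (horizontal distance between mug1 and pocket1 below 0.007 m and z of mug1 in the frame of pocket1 below 0.004 m and angle between mug1's own z axis and vertical below 0.06 rad), for 0.2 s.
3. mug2 (if present) stands in pocket 2 (horizontal distance between mug2 and pocket2 below 0.007 m and z of mug2 in the frame of pocket2 below 0.004 m and angle between mug2's own z axis and vertical below 0.06 rad), for 0.2 s.
4. mug3 (if present) stands in pocket 3 (horizontal distance between mug3 and pocket3 below 0.007 m and z of mug3 in the frame of pocket3 below 0.004 m and angle between mug3's own z axis and vertical below 0.06 rad), for 0.2 s.
5. mug4 (if present) stands in pocket 4 (horizontal distance between mug4 and pocket4 below 0.007 m and z of mug4 in the frame of pocket4 below 0.004 m and angle between mug4's own z axis and vertical below 0.06 rad), for 0.2 s.
6. both pails stand on the mat, with the fan off (x of pail1 in the frame of mat between -0.04 and 0.04 m and y of pail1 in the frame of mat between -0.09 and 0.09 m and z of each of pail1, pail2 in the frame of mat below 0.008 m and angle between each of pail1, pail2's own z axis and vertical below 0.06 rad and x of pail2 in the frame of mat between -0.04 and 0.04 m and y of pail2 in the frame of mat between -0.09 and 0.09 m and value of joint fan_switch below 0.2 rad), for 0.2 s.
7. the fan is switched on again (value of joint fan_switch above 0.8 rad), for 0.2 s.
At the end, for the whole second after the job is handed in: Each mug present stands upright (0.06 rad) on the floor (4 mm) of its own pocket, within 7 mm of its centre; both pails stand upright on the mat, centres within 40 mm (x) and 90 mm (y) of its middle; the lever is beyond 0.8 rad (on); all at rest (all of step 2 and all of step 3 and all of step 4 and all of step 5 and x of pail1 in the frame of mat between -0.04 and 0.04 m and y of pail1 in the frame of mat between -0.09 and 0.09 m and z of each of pail1, pail2 in the frame of mat below 0.008 m and angle between each of pail1, pail2's own z axis and vertical below 0.06 rad and x of pail2 in the frame of mat between -0.04 and 0.04 m and y of pail2 in the frame of mat between -0.09 and 0.09 m and value of joint fan_switch above 0.8 rad and linear speed of each of mug1, mug2, mug3, mug4, pail1, pail2 below 0.02 m/s); the robot touches nothing.
It fails at once if a mug falls free (faster than 0.6 m/s out of the fingers) ((linear speed of mug1 above 0.6 m/s and contact force between the fingers and mug1 below 0.1 N) or (linear speed of mug2 above 0.6 m/s and contact force between the fingers and mug2 below 0.1 N) or (linear speed of mug3 above 0.6 m/s and contact force between the fingers and mug3 below 0.1 N) or (linear speed of mug4 above 0.6 m/s and contact force between the fingers and mug4 below 0.1 N)).
It fails at once if a jar, the clear cup or the loose lid is knocked aside by more than 4 cm (distance of any of jar1, jar2, cup, jar_lid from where it was at the start of the episode above 0.04 m).
Of mug1, mug2, mug3, mug4 only 2 to 4 are there at a start; the rules pass over those that are not, and their reading is None.
At some moment in a run one of pail1, pail2 may be knocked a few centimetres aside while the robot is not near it.
It also fails if it takes over 210 s, if anything falls off the work surface, if the arm or the gripper's body presses on something with over 40 N, if the wrist force passes 120 N, or if a joint passes its speed limit or range.

### The arm

A 6-joint arm with a two-finger parallel gripper is mounted at the origin on the work surface. World frame = base frame: x ahead of the robot, y to its left, z up, the work surface at z = 0. Lengths are in m, angles in degrees, forces in N, time in s.
With the tool pointing down it reaches from about 0.35 to 0.8 m from the base axis. Payload 7.3 kg.
Tool frame: the origin (TCP) lies between the finger pads; the fingertips stand bot.nose_length ahead of it and the grasp point (between the pads) lies 6 mm ahead of it (bot.nose_length is the distance from the TCP to the fingertips, in m); z points along the fingers, y is the line along which they close (so a half turn about z gives the same grasp; the last joint's range is limited). The gripper opens to 85 mm and grips with 20 to 120 N. Pads are 22 mm wide; open, the fingers measure 114 mm over their backs; the gripper's body (76 mm by 85 mm) begins 54 mm behind the grasp point. The pads swing forward as they close: fully open they stand 13 mm farther back than shut.
Start: joints at [60.275, 19.595, 87.324, -0, 73.075, -8.365], TCP at [0.191, 0.489, 0.256] pointing down, gripper open.
Joint ranges: [-145.02, 145.02], [-44.19, 115.74], [2.07, 154.8], [-57.11, 237.11], [16.16, 152.29], [-177.93, 177.93]. Speed limits (degrees/s): [147.25, 147.25, 180, 180, 180, 180].

### API

Orientations are given as [roll, pitch, yaw] about the fixed x, y, z axes, in that order (R = Rz(yaw) Ry(pitch) Rx(roll)).
In Python, from rig import bot, capture, camera_info, models gives the robot as it stands.
- The arm moves only by the tool jog_arm, never from a script. Its argument "commands" is a list of rows, each a list of 5 numbers: the opening, from 0 (shut) to 1 (fully open), then the shift along the tool's x, y, z in cm, then the turn about the tool's z in units of 6 degrees (1.0 is 6 degrees). A call has 1 to 8 rows; each row shifts and turns the commanded pose from where the row before left it, along the tool's axes as they then stand; what a row does not reach is not made up. A row lasts 1/12 s, in which the tool goes at most 41.7 mm and 7.16 degrees, less where a joint would pass 70% of its speed; a pose out of reach is approached as far as the arm can. A call with a gripper value outside its range is refused whole. The fingers move at their own pace and stop on an object; the grip force is fixed at half the most. Time passes only in rows, so rows that do not move let the fingers close. It gives the time, the measured TCP pose, the force, the opening and the grip force at its end, in the units of the state.
- bot.read_state(): the state, without advancing time (a new reading comes with each control period).
- capture(name): name is "scene" or "top"; returns (picture, depth): 400x640x3 uint8, blue, green, red; 400x640 float32, m along the optical axis (not along the pixel's ray), 0 where there is no reading.
- camera_info(name): a dict with "intrinsics" (3x3 intrinsics, pixels), "extrinsics" (4x4, takes a point from camera to world coordinates). Camera axes: x right, y up, looking along -z (the intrinsics and any distortion apply to the point x, -y, -z); pixel columns grow to the right and rows downward; lengths in m; the calibration is good to about 2 mm. A picture is of the moment at which its call begins. camera_info takes no time and is no camera call.
- bot.job_done(): hands the job in; it is judged then, once.
Trained networks look in the newest picture that a camera, given by its name, has taken for a name from the list of things; names that differ only in an ending like _2 or _b are one class to them, and where a whole thing is asked for, a point or a joint stands for the part that bears it (a point fixed in the world has none). Each returns a list of dicts, best first, with "score" (0 to 1); they miss things now and then, are a little off and sometimes report something else, mostly with a low value. They report only what shows in the picture. A call takes as long as a camera call. They do not tell look-alikes from the thing itself.
- models.look_for(camera, label): "at" ([column, row] in pixels, amid what is visible of it).
The state is a dict: "time": time; "joints": joint angles; "joint_vel": joint speeds; "tau": joint torques, N m; "tcp_pos": TCP position; "ee_rot": TCP orientation; "wrist_force": force on the tool from outside, world axes, zero at the start; "moment": the same for the moment, N m; "opening": finger opening in m; "grasp_force": force on a finger pad.
Only numpy, scipy, OpenCV 4.12 (cv2) and the standard library are available. Lean on these libraries where they do the work, as an engineer would, in place of code of your own. Each camera call takes 0.05 s, during which the arm holds its last target. There are 200 camera calls.

## Working session

There is one attempt and no reset: what is moved stays moved. The work goes in short steps, Python scripts to look and compute and a tool call to move; the robot and the scene stay as the last step left them, time stands still between calls to the robot, and variables do not carry over. Pictures are saved under pics/ and viewed, at most 14 in all, crops included, and the job is handed in when it is done.

Besides the shell and the picture viewer there is one more tool, called as name(argument=value, ...), one argument or row to a line, values as JSON. jog_arm: Moves the arm, as the interface text tells. Its arguments: {"type":"object","properties":{"commands":{"type":"array"}},"required":["commands"]}

```bash
ls; mkdir -p pics
python3 - <<'E'
from rig import bot,capture,camera_info,models
import cv2,numpy as np
s=bot.read_state();print(s,bot.nose_length)
for n in("scene","top"):
    p,d=capture(n);cv2.imwrite(f"pics/{n}0.png",p);np.save(f"pics/{n}0.npy",d)
    c=camera_info(n);print(n,np.round(c["intrinsics"],1).tolist(),np.round(c["extrinsics"],4).tolist(),[k for k in c])
E
```

```text
pics
{'time': 0.0, 'joints': array([ 6.02742650e+01,  1.96369784e+01,  8.73782778e+01,  1.80058082e-03,
        7.30735708e+01, -8.36452970e+00]), 'joint_vel': array([ 0.03330886,  0.00065081, -0.11264461, -0.02298269, -0.04738958,
       -0.08057309]), 'tau': array([-1.09527475e-03, -4.33664560e+01, -2.46027571e+01, -3.49126349e-04,
        7.51855405e-03, -8.58972021e-05]), 'tcp_pos': array([0.19101269, 0.48862839, 0.25561463]), 'ee_rot': array([-1.79912368e+02, -1.46251645e-02,  1.58638258e+02]), 'wrist_force': array([ 0.77811413, -0.01719925, -0.88164451]), 'moment': array([ 0.02236927, -0.04271214,  0.0285614 ]), 'grasp_force': 0.0, 'opening': 0.08563584025414558} 0.025
scene [[397.0, 0.0, 325.9], [0.0, 397.0, 202.2], [0.0, 0.0, 1.0]] [[-0.2939, -0.572, 0.7658, 1.4586], [0.9557, -0.19, 0.2249, 0.1821], [0.0168, 0.7979, 0.6025, 0.7556], [0.0, 0.0, 0.0, 1.0]] ['intrinsics', 'extrinsics']
top [[378.2, 0.0, 323.2], [0.0, 378.2, 198.8], [0.0, 0.0, 1.0]] [[-0.0029, 0.9932, -0.1164, 0.4564], [-0.9998, -0.0052, -0.0194, -0.0687], [-0.0199, 0.1164, 0.993, 1.1902], [0.0, 0.0, 0.0, 1.0]] ['intrinsics', 'extrinsics']
```

View pics/scene0.png

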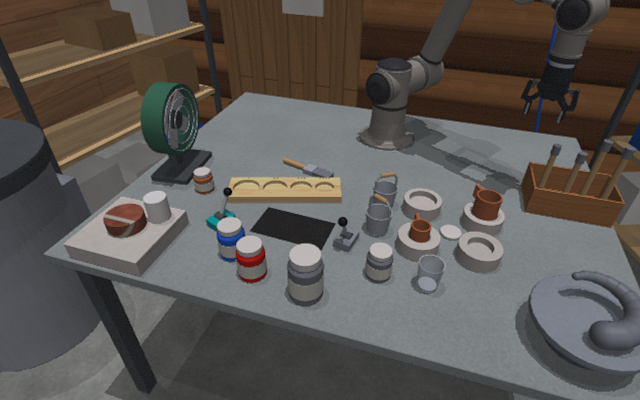

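View pics/top0.png

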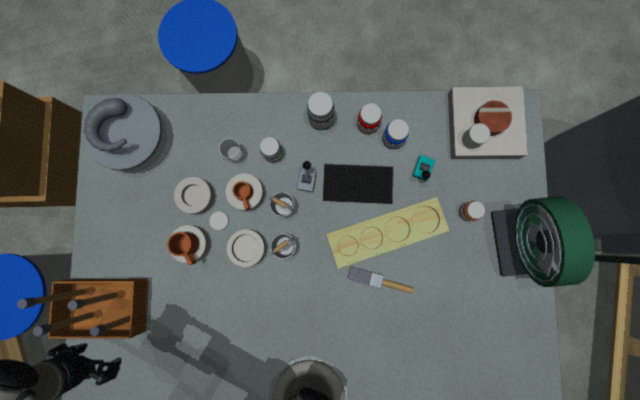

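Top view: mugs at (183,244) and (243,190), empty moulds at (192,195) and (245,247). The grey switch is at (307,177) with its knob at (307,165), leaning away. The turquoise look-alike is at (425,167). Pails are at (284,204) and (284,245), the mat at (358,183), the board at (388,232), the cup at (231,149), the lid at (219,220) and the jar at (270,149).

```bash
cat > h.py <<'E'
from rig import bot,capture,camera_info,models
import cv2,numpy as np
from scipy.optimize import least_squares
def cloud(n,d):
    c=camera_info(n);K=np.array(c["intrinsics"]);T=np.array(c["extrinsics"])
    v,u=np.mgrid[:400,:640]
    P=np.stack([(u-K[0,2])/K[0,0]*d,-(v-K[1,2])/K[1,1]*d,-d],-1)
    W=P@T[:3,:3].T+T[:3,3];W[d<=0]=np.nan;return W
def pix(n,p):
    c=camera_info(n);K=np.array(c["intrinsics"]);T=np.array(c["extrinsics"])
    q=(np.atleast_2d(p)-T[:3,3])@T[:3,:3]
    return np.c_[K[0,2]+K[0,0]*q[:,0]/-q[:,2],K[1,2]-K[1,1]*q[:,1]/-q[:,2]]
def look():
    o={}
    for n in("top","scene"):
        p,d=capture(n);o[n]=(p,cloud(n,d))
    return o
E
python3 - <<'E'
from h import *
o={}
p=cv2.imread("pics/top0.png");q=cv2.imread("pics/scene0.png")
for n,im in(("top",p),("scene",q)):
    W=cloud(n,np.load(f"pics/{n}0.npy"))
    ii=cv2.cvtColor(im,cv2.COLOR_BGR2HSV)
    br=((ii[...,0]<15)|(ii[...,0]>172))&(ii[...,1]>120)
    for nm,c in(("A",(183,244)),("B",(243,190))):
        if n=="top":
            w=W[c[1],c[0]];
            if nm=="A":ca=w
            else:cb=w
        w=ca if nm=="A" else cb
        m=br&(np.hypot(W[...,0]-w[0],W[...,1]-w[1])<.1)&(W[...,2]>.03)&(W[...,2]<.2)
        z=W[m][:,2];print(n,nm,w.round(3),m.sum(),np.percentile(z,[1,10,50,90,97,99]).round(4))
    for nm,(u,v) in dict(m3=(192,195),m2=(245,247),table=(380,330),mat=(358,183),knob=(307,165),pail1=(284,204),pail2=(284,245),board=(352,232)).items():
        if n=="top":print(nm,np.nanmedian(W[v-1:v+2,u-1:u+2].reshape(-1,3),0).round(4))
# mosaics
a=cv2.resize(p[120:280,160:340],None,fx=4,fy=4,interpolation=cv2.INTER_CUBIC)
cv2.imwrite("pics/c1.png",a[:600])
for l in["mug1","mug2","mug3","mug4","mould1","mould2","mould3","mould4","fan_switch_base","fan_switch_tip","pail1","pail2","board","mat"]:
    print(l,[(np.round(x["at"]).tolist(),round(x["score"],2)) for x in models.look_for("top",l)])
E
```

```text
top A [0.455 0.384 0.033] 601 [0.0307 0.0329 0.0762 0.1062 0.1088 0.1099]
top B [0.621 0.202 0.036] 300 [0.0305 0.0319 0.0632 0.0822 0.0839 0.0855]
m3 [0.6072 0.3647 0.026 ]
m2 [0.4455 0.1942 0.0278]
table [ 0.1945 -0.2166  0.001 ]
mat [ 0.6455 -0.156   0.0035]
knob [ 6.826e-01 -4.000e-04  1.080e-01]
pail1 [0.5678 0.0644 0.1188]
pail2 [0.4516 0.0638 0.1164]
board [ 0.4902 -0.1339  0.0242]
scene A [0.455 0.384 0.033] 757 [0.0461 0.0562 0.0846 0.1028 0.1049 0.1057]
scene B [0.621 0.202 0.036] 425 [0.044  0.0498 0.0678 0.0796 0.0811 0.0816]
mug1 [([246.0, 193.0], 0.93), ([184.0, 243.0], 0.69), ([387.0, 231.0], 0.21)]
mug2 [([246.0, 193.0], 0.93), ([184.0, 243.0], 0.69), ([387.0, 231.0], 0.21)]
mug3 [([246.0, 193.0], 0.93), ([184.0, 243.0], 0.69), ([387.0, 231.0], 0.21)]
mug4 [([246.0, 193.0], 0.93), ([184.0, 243.0], 0.69), ([387.0, 231.0], 0.21)]
mould1 [([200.0, 242.0], 0.85), ([249.0, 248.0], 0.84), ([253.0, 187.0], 0.69), ([193.0, 196.0], 0.57)]
mould2 [([200.0, 242.0], 0.85), ([249.0, 248.0], 0.84), ([253.0, 187.0], 0.69), ([193.0, 196.0], 0.57)]
mould3 [([200.0, 242.0], 0.85), ([249.0, 248.0], 0.84), ([253.0, 187.0], 0.69), ([193.0, 196.0], 0.57)]
mould4 [([200.0, 242.0], 0.85), ([249.0, 248.0], 0.84), ([253.0, 187.0], 0.69), ([193.0, 196.0], 0.57)]
fan_switch_base [([309.0, 175.0], 0.9), ([425.0, 168.0], 0.73)]
fan_switch_tip [([184.0, 244.0], 0.56)]
pail1 [([281.0, 248.0], 0.86), ([281.0, 202.0], 0.65), ([310.0, 176.0], 0.27)]
pail2 [([281.0, 248.0], 0.86), ([281.0, 202.0], 0.65), ([310.0, 176.0], 0.27)]
board [([385.0, 232.0], 0.91)]
mat [([361.0, 184.0], 0.93)]
```

View pics/c1.png

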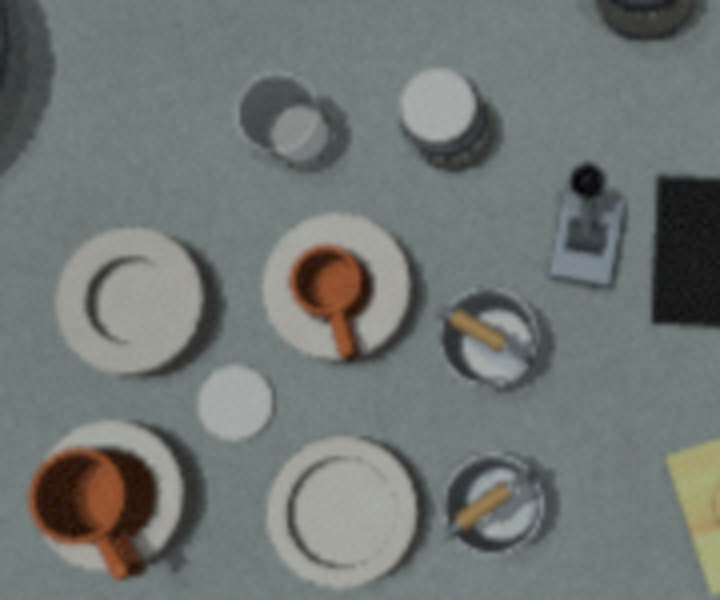

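Choices, in top-view pixels:
- **Mugs:** mug A at (184,243) has its rim at about 105 mm, so it is mug2. Mug B at (246,193) has its rim at about 81 mm, so it is mug4. The brown jar at (473,211) and the brown dish at (493,117) are not mugs.
- **Switch:** the grey one at (307,177), not the turquoise one at (425,167).
- **Pails:** (284,204) and (284,245). The clear cup at (231,149) is not a pail.

The close crop confirms these. Mug1 and mug3 are missing.

```bash
cat >> h.py <<'E'
def circ(P,r=None):
    c0=np.median(P,0)
    if r: f=least_squares(lambda c:np.hypot(*(P-c[:2]).T)-r,c0,loss="soft_l1",f_scale=.002);return f.x,r
    f=least_squares(lambda c:np.hypot(*(P-c[:2]).T)-c[2],[*c0,.03],loss="soft_l1",f_scale=.002);return f.x[:2],f.x[2]
def brown(im):
    i=cv2.cvtColor(im,cv2.COLOR_BGR2HSV);return ((i[...,0]<15)|(i[...,0]>172))&(i[...,1]>120)
def plane(n,px,z):
    c=camera_info(n);K=np.array(c["intrinsics"]);T=np.array(c["extrinsics"]);px=np.atleast_2d(px).astype(float)
    r=np.c_[(px[:,0]-K[0,2])/K[0,0],-(px[:,1]-K[1,2])/K[1,1],-np.ones(len(px))]@T[:3,:3].T
    return T[:3,3]+r*((z-T[2,3])/r[:,2])[:,None]
def rect(n,mask,z):
    k,_=cv2.findContours(mask.astype(np.uint8),cv2.RETR_EXTERNAL,cv2.CHAIN_APPROX_NONE);k=max(k,key=cv2.contourArea)
    P=plane(n,k[:,0,:],z)[:,:2]*1000
    (c,s,a)=cv2.minAreaRect(P.astype(np.float32));return np.round(c,1),np.round(s,1),round(a,2)
E
python3 - <<'E'
from h import *
for n in("top","scene"):
    im=cv2.imread(f"pics/{n}0.png");W=cloud(n,np.load(f"pics/{n}0.npy"));b=brown(im)
    X,Y,Z=np.moveaxis(W,-1,0);hs=cv2.cvtColor(im,cv2.COLOR_BGR2HSV);g=im.max(-1)
    print(n)
    for nm,c,h,r in(("mug2",(.445,.382),.105,.035),("mug4",(.61,.205),.081,.027)):
        near=b&(np.hypot(X-c[0],Y-c[1])<.12)
        m=near&(abs(Z-h)<.007);P=W[m][:,:2]
        k=np.hypot(*(P-c).T)<r+.02
        cc,_=circ(P,r-.0025);cc2,rr=circ(P)
        hd=near&(np.hypot(X-cc[0],Y-cc[1])>r+.008)&(Z>.055);H=W[hd]
        v=H[:,:2].mean(0)-cc;print(nm,cc.round(4),cc2.round(4),rr.round(4),"handle",np.degrees(np.arctan2(v[1],v[0])).round(1),hd.sum(),H.max(0).round(3),H.min(0).round(3))
    for nm,c in(("mouldA2",(.455,.37)),("mould4",(.61,.195)),("mould1",(.445,.19)),("mould3",(.6,.36))):
        m=(np.hypot(X-c[0],Y-c[1])<.085)&(abs(Z-.045)<.006)&(hs[...,1]<70)&(g>110)
        k,_=cv2.findContours(m.astype(np.uint8),cv2.RETR_EXTERNAL,cv2.CHAIN_APPROX_NONE)
        k=max(k,key=cv2.contourArea)[:,0];h=cv2.convexHull(k)[:,0];P=plane(n,h,.045)[:,:2]
        print(nm,circ(P,.057)[0].round(4),[np.round(q,4).tolist() for q in circ(P)])
    for nm,c in(("pailA",(.56,.06)),("pailB",(.45,.06))):
        near=(np.hypot(X-c[0],Y-c[1])<.06)
        m=near&(Z>.1)&(Z<.13)&(hs[...,1]>90);P=W[m];u,s,vt=np.linalg.svd(P[:,:2]-P[:,:2].mean(0),full_matrices=False)
        r=near&(abs(Z-.063)<.005);cr=circ(W[r][:,:2])
        print(nm,m.sum(),P.mean(0).round(4),"ax",np.degrees(np.arctan2(*vt[0][::-1])).round(1),(s/np.sqrt(len(P))).round(4),"rim",cr)
    ye=(hs[...,0]>15)&(hs[...,0]<35)&(hs[...,1]>60)&(abs(Z-.02)<.02)&(X>.3)&(X<.75)&(Y<0.02)
    print("board",rect(n,cv2.morphologyEx(ye.astype(np.uint8),cv2.MORPH_OPEN,np.ones((3,3))),.024))
    bl=(g<45)&(abs(Z)<.012)&(np.hypot(X-.645,Y+.156)<.15);print("mat",rect(n,bl,.003))
    kn=(g<60)&(np.hypot(X-.685,Y)<.06)&(Z>.07)&(Z<.13);print("knob",W[kn].mean(0).round(4),W[kn].min(0).round(3),W[kn].max(0).round(3))
    bs=(np.hypot(X-.65,Y)<.07)&(abs(Z-.025)<.006);print("base",W[bs].mean(0).round(4),rect(n,bs,.025))
E
```

```text
top
mug2 [0.4548 0.3646] [0.4546 0.3645] 0.0332 handle -148.9 47 [0.418 0.346 0.107] [0.401 0.329 0.066]
mug4 [0.6114 0.1956] [0.6111 0.1955] 0.0258 handle -162.4 28 [0.578 0.189 0.082] [0.56  0.175 0.056]
mouldA2 [0.4565 0.3689] [[0.4575, 0.3678], 0.0559]
mould4 [0.6166 0.198 ] [[0.6166, 0.198], 0.0563]
mould1 [0.4446 0.1904] [[0.4445, 0.1903], 0.0561]
mould3 [0.6068 0.3575] [[0.6067, 0.3576], 0.0559]
pailA 47 [0.5739 0.0794 0.1183] ax -119.9 [0.0115 0.003 ] rim (array([0.57460225, 0.0775911 ]), np.float64(0.035389297893351664))
pailB 49 [0.4482 0.0744 0.1177] ax 123.9 [0.0117 0.003 ] rim (array([0.44998494, 0.07300306]), np.float64(0.03562936592268322))
board (array([ 489.1, -242.1]), array([108.3, 358.4]), 18.17)
mat (array([ 644.2, -154.8]), array([215. , 116.1]), 86.89)
knob [0.6833 0.0009 0.1054] [ 0.675 -0.009  0.08 ] [0.695 0.011 0.113]
base [0.6532 0.0059 0.0264] (array([656.3,   6.2]), array([50.3, 70.3]), 79.75)
scene
mug2 [0.4587 0.3646] [0.4586 0.3645] 0.0329 handle -149.3 49 [0.423 0.346 0.104] [0.401 0.33  0.064]
mug4 [0.6172 0.1955] [0.6171 0.1952] 0.0254 handle -162.6 23 [0.583 0.188 0.079] [0.562 0.176 0.061]
mouldA2 [0.4587 0.3663] [[0.4597, 0.3661], 0.0557]
mould4 [0.6178 0.1966] [[0.6184, 0.1966], 0.0561]
mould1 [0.4467 0.1888] [[0.4467, 0.1889], 0.0561]
mould3 [0.6079 0.356 ] [[0.6081, 0.3559], 0.056]
pailA 52 [0.5785 0.0774 0.1141] ax 60.5 [0.0114 0.0027] rim (array([0.5763446 , 0.07656493]), np.float64(0.035654483591462414))
pailB 38 [0.4523 0.0749 0.1135] ax -53.7 [0.0114 0.0026] rim (array([0.45158254, 0.07147466]), np.float64(0.03595615928121511))
board (array([ 503.8, -238.7]), array([138.6, 357.9]), 18.38)
mat (array([ 645.6, -155.1]), array([216. , 116.6]), 87.65)
knob [0.6926 0.0023 0.1016] [ 0.679 -0.009  0.09 ] [0.699 0.012 0.11 ]
base [0.6649 0.0075 0.0243] (array([662. ,   5.8]), array([50.7, 73.6]), 80.36)
```

```bash
cat > go.py <<'E'
import sys;from rig import bot;import numpy as np
# usage: go.py x y z yaw : shift in tool axes (cm) now / at target yaw, and turn units
x,y,z,yaw=map(float,sys.argv[1:5]);s=bot.read_state();p=s["tcp_pos"];w=s["ee_rot"][2]
d=np.array([x,y,z])-p
def tool(a):
    a=np.radians(a);return (np.array([d[0]*np.cos(a)+d[1]*np.sin(a),d[0]*np.sin(a)-d[1]*np.cos(a),-d[2]])*100).round(2)
t=-((yaw-w+180)%360-180)/6
print("t",round(s["time"],2),"pos",p.round(4),"yaw",round(w,2),"j6",s["joints"][5].round(1),"F",s["wrist_force"].round(1),"op",round(s["opening"]*1e3,1),"gf",round(s["grasp_force"],1),"rp",s["ee_rot"][:2].round(2))
print("now",tool(w),"after-turn",tool(yaw),"turn",round(t,2))
E
python3 go.py .739 -.009 .2 80
```

```text
t 0.8 pos [0.1912 0.489  0.2563] yaw 158.64 j6 -8.4 F [ 0.7  0.7 -0.4] op 85.4 gf 0.0 rp [179.99   0.  ]
now [-69.15 -26.42   5.63] after-turn [-39.53  62.59   5.63] turn 13.11
```

jog_arm(
  commands=[
    [0,0,0,0,1.1],
    [0,0,0,0,1.1],
    [0,0,0,0,1.1],
    [0,0,0,0,1.1],
    [0,0,0,0,1.1],
    [0,0,0,0,1.1],
    [0,0,0,0,1.1],
    [0,0,0,0,1.1],
  ],
)

```text
time: 1.47
tcp_pos: [0.1912, 0.4889, 0.2563]
ee_rot: [180.0, -0.0, 105.5]
wrist_force: [0.5, -0.2, -0.5]
opening: 0.0001
grasp_force: 0.0
```

jog_arm(
  commands=[
    [0,0,0,0,1.1],
    [0,0,0,0,1.1],
    [0,0,0,0,1.1],
    [0,0,0,0,1.0],
    [0,0,0,0,0],
  ],
)

```text
time: 1.88
tcp_pos: [0.1912, 0.489, 0.2563]
ee_rot: [180.0, -0.0, 79.8]
wrist_force: [-0.6, 0.5, 0.0]
opening: 0.0
grasp_force: 0.0
```

```bash
python3 go.py .739 -.009 .2 80
```

```text
t 1.88 pos [0.1912 0.489  0.2563] yaw 79.83 j6 70.4 F [-0.6  0.5  0. ] op 0.0 gf 0.0 rp [ 1.8e+02 -1.0e-02]
now [-39.34  62.71   5.63] after-turn [-39.53  62.59   5.63] turn -0.03
```

jog_arm(
  commands=[
    [0,-2,3.1,0,0],
    [0,-2,3.1,0,0],
    [0,-2,3.1,0,0],
    [0,-2,3.1,0,0],
    [0,-2,3.1,0,0],
    [0,-2,3.1,0,0],
    [0,-2,3.1,0,0],
    [0,-2,3.1,0,0],
  ],
)

```text
time: 2.55
tcp_pos: [0.4089, 0.2871, 0.2565]
ee_rot: [180.0, -0.0, 80.3]
wrist_force: [0.2, 0.5, -0.7]
opening: -0.0002
grasp_force: 0.0
```

jog_arm(
  commands=[
    [0,-2,3.1,0,0],
    [0,-2,3.1,0,0],
    [0,-2,3.1,0,0],
    [0,-2,3.1,0,0],
    [0,-2,3.1,0,0],
    [0,-2,3.1,0,0],
    [0,-2,3.1,0,0],
    [0,-2,3.1,0,0],
  ],
)

```text
time: 3.22
tcp_pos: [0.6255, 0.0865, 0.2563]
ee_rot: [-180.0, -0.0, 80.2]
wrist_force: [0.4, 1.0, 0.5]
opening: -0.0001
grasp_force: 0.0
```

jog_arm(
  commands=[
    [0,-2,3.1,0,0],
    [0,-2,3.1,0,0],
    [0,-2,3.1,1,0],
    [0,-1.3,3.6,1,0],
    [0,0,0,0,0],
    [0,0,0,0,0],
  ],
)

```text
time: 3.72
tcp_pos: [0.7392, -0.0079, 0.2318]
ee_rot: [-179.7, 0.0, 80.1]
wrist_force: [-0.4, -0.8, -0.1]
opening: -0.0002
grasp_force: 0.0
```

```bash
python3 go.py .739 -.009 .105 80
```

```text
t 3.72 pos [ 0.7392 -0.0079  0.2318] yaw 80.08 j6 3.4 F [-0.4 -0.8 -0.1] op -0.2 gf 0.0 rp [-1.7967e+02  1.0000e-02]
now [-0.11  0.   12.68] after-turn [-0.11  0.   12.68] turn 0.01
```

jog_arm(
  commands=[
    [0,-0.1,0,3.2,0],
    [0,0,0,3.2,0],
    [0,0,0,3.2,0],
    [0,0,0,2.9,0],
    [0,0,0,0,0],
    [0,0,0,0,0],
  ],
)

```text
time: 4.22
tcp_pos: [0.7377, -0.0061, 0.1116]
ee_rot: [-179.9, -0.0, 80.2]
wrist_force: [-0.1, 0.4, 0.7]
opening: -0.0001
grasp_force: 0.0
```

jog_arm(
  commands=[
    [0,0,-1,0,0],
    [0,0,-1,0,0],
    [0,0,-1,0,0],
    [0,0,-1,0,0],
    [0,0,-1,0,0],
    [0,0,-1,0,0],
    [0,0,-1,0,0],
    [0,0,-1,0,0],
  ],
)

```text
time: 4.88
tcp_pos: [0.6615, 0.007, 0.1163]
ee_rot: [179.5, -0.0, 80.1]
wrist_force: [1.6, -0.1, -0.4]
opening: -0.0
grasp_force: 0.4
```

jog_arm(
  commands=[
    [0,0,-0.5,0,0],
    [0,0,-0.5,0,0],
    [0,0,0,0,0],
    [0,0,0,0,0],
  ],
)

```text
time: 5.22
tcp_pos: [0.6506, 0.0084, 0.1127]
ee_rot: [179.9, -0.0, 80.1]
wrist_force: [1.2, 0.7, 1.0]
opening: -0.0002
grasp_force: 0.1
```

```bash
python3 - <<'E'
from h import *
p,d=capture("scene");W=cloud("scene",d);X,Y,Z=np.moveaxis(W,-1,0)
cv2.imwrite("pics/k1.png",cv2.resize(p[170:280,290:430],None,fx=4,fy=4))
E
python3 go.py .6475 .0077 .105 80
```

```text
t 5.27 pos [0.6506 0.0083 0.1122] yaw 80.05 j6 3.9 F [0.8 0.3 1.1] op 0.2 gf 0.3 rp [ 1.7991e+02 -1.0000e-02]
now [-0.12 -0.3   0.72] after-turn [-0.12 -0.3   0.72] turn 0.01
```

View pics/k1.png

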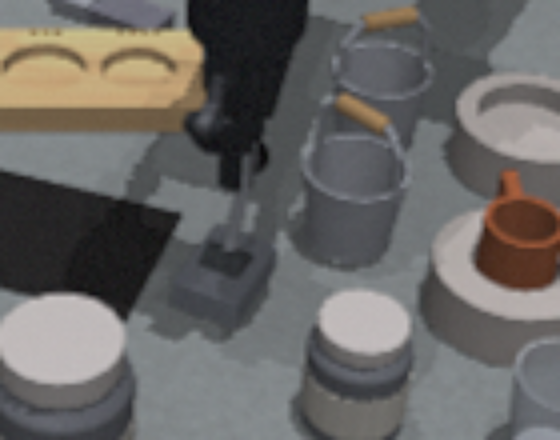

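The scene crop shows the knob behind the closed fingers at about crop pixel (255,155), with the lever leaning towards the robot. I'll pull a little further until the stop is felt.

jog_arm(
  commands=[
    [0,0,-0.3,0,0],
    [0,0,-0.3,0,0],
    [0,0,0,0,0],
    [0,0,0,0,0],
  ],
)

```text
time: 5.6
tcp_pos: [0.6438, 0.0094, 0.111]
ee_rot: [-179.9, 0.0, 80.0]
wrist_force: [0.2, 0.5, 0.5]
opening: 0.0001
grasp_force: 0.0
```

jog_arm(
  commands=[
    [0,0,-0.4,0,0],
    [0,0,0,0,0],
    [0,0,0,0,0],
    [0,0,0,0,0],
  ],
)

```text
time: 5.93
tcp_pos: [0.6419, 0.0097, 0.1119]
ee_rot: [179.7, -0.0, 80.0]
wrist_force: [6.1, -0.9, -0.5]
opening: -0.0001
grasp_force: 2.6
```

jog_arm(
  commands=[
    [0,0,1,0,0],
    [0,0,0.5,-2,0],
    [0,0,0,-4,0],
    [0,0,0,-4,1.1],
    [0.5,0,0,-2,1.1],
    [0.5,0,0,0,1.1],
    [0.5,0,0,0,1.1],
    [0.5,0,0,0,1.1],
  ],
)

```text
time: 6.6
tcp_pos: [0.6547, 0.0076, 0.2318]
ee_rot: [180.0, -0.0, 46.7]
wrist_force: [0.4, 0.2, -0.5]
opening: 0.0428
grasp_force: 0.0
```

jog_arm(
  commands=[
    [0.5,0,0,0,1.1],
    [0.5,0,0,0,1.1],
    [0.5,0,0,0,0.5],
    [0.5,0,0,0,0],
    [0.5,0,0,0,0],
  ],
)

```text
time: 7.02
tcp_pos: [0.6547, 0.0075, 0.2311]
ee_rot: [-180.0, 0.0, 31.0]
wrist_force: [-0.1, -0.1, -0.4]
opening: 0.0421
grasp_force: 0.0
```

```bash
python3 go.py .4116 .3387 .2 31;python3 - <<'E'
from h import *
p,d=capture("top")
a=p[195:275,320:455];cv2.imwrite("pics/b1.png",cv2.resize(a,None,fx=5.9,fy=5.9,interpolation=cv2.INTER_CUBIC))
# predicted pockets
B=np.array([.4895,-.2425]);t=np.radians(18.2);ex=np.array([np.cos(t),np.sin(t)]);ey=np.array([-np.sin(t),np.cos(t)])
b=a.copy();b=cv2.resize(a,None,fx=5.9,fy=5.9,interpolation=cv2.INTER_CUBIC)
for yb,D in((-.124,.084),(-.032,.076),(.052,.068),(.128,.06)):
    th=np.linspace(0,2*np.pi,40);c=B+ey*yb
    q=pix("top",np.c_[c[0]+D/2*np.cos(th),c[1]+D/2*np.sin(th),th*0+.024])
    cv2.polylines(b,[np.round((q-[320,195]+.5)*5.9).astype(int)],True,(255,0,0),1)
k=[B+ex*sx*.055+ey*sy*.18 for sx,sy in((1,1),(1,-1),(-1,-1),(-1,1))]
q=pix("top",np.c_[np.array(k),np.full(4,.024)]);cv2.polylines(b,[np.round((q-[320,195]+.5)*5.9).astype(int)],True,(0,0,255),1)
cv2.imwrite("pics/b1.png",b)
E
```

```text
t 7.02 pos [0.6547 0.0075 0.2311] yaw 30.95 j6 53.0 F [-0.1 -0.1 -0.4] op 42.1 gf 0.0 rp [-1.7998e+02  2.0000e-02]
now [ -3.82 -40.9    3.11] after-turn [ -3.78 -40.91   3.11] turn -0.01
```

View pics/b1.png

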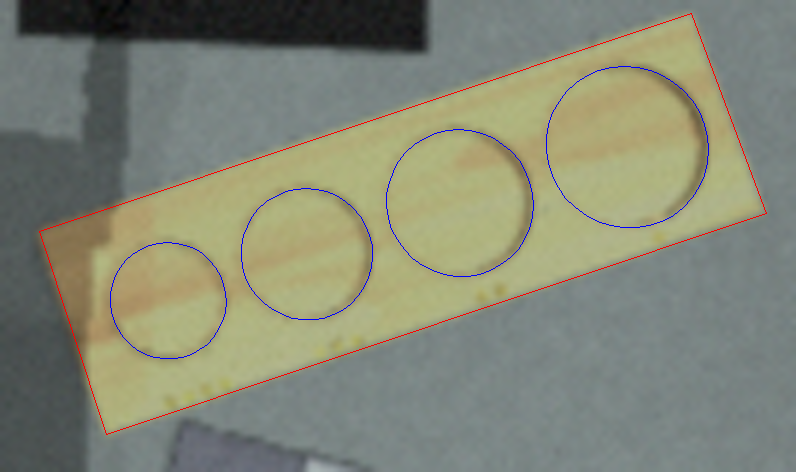

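The board overlay fits: pocket outlines lie on the drawn circles and studs are 1 at the right end, 2, 3 and 4 to the left. Pocket 2 is at crop (460,203).

jog_arm(
  commands=[
    [0.5,-0.3,-3.7,0,0],
    [0.5,-0.3,-3.7,0,0],
    [0.5,-0.3,-3.7,0,0],
    [0.5,-0.3,-3.7,0,0],
    [0.5,-0.3,-3.7,0,0],
    [0.5,-0.3,-3.7,0,0],
    [0.5,-0.4,-3.7,0,0],
    [0.5,-0.4,-3.7,0,0],
  ],
)

```text
time: 7.73
tcp_pos: [0.4795, 0.2495, 0.2315]
ee_rot: [-180.0, -0.0, 30.9]
wrist_force: [-0.2, 1.0, 0.6]
opening: 0.0428
grasp_force: 0.0
```

jog_arm(
  commands=[
    [0.5,-0.4,-3.7,0,0],
    [0.5,-0.4,-3.7,0,0],
    [0.5,-0.4,-3.8,1.5,0],
    [0.5,0,0,1.5,0],
    [0.5,0,0,0,0],
    [0.5,0,0,0,0],
  ],
)

```text
time: 8.23
tcp_pos: [0.4128, 0.3382, 0.201]
ee_rot: [180.0, 0.1, 31.0]
wrist_force: [0.5, 0.4, 0.5]
opening: 0.0426
grasp_force: 0.0
```

```bash
python3 go.py .4116 .3387 .093 31
```

```text
t 8.23 pos [0.4128 0.3382 0.201 ] yaw 30.95 j6 90.2 F [0.5 0.4 0.5] op 42.6 gf 0.0 rp [1.7998e+02 8.0000e-02]
now [-0.08 -0.11 10.8 ] after-turn [-0.08 -0.11 10.8 ] turn -0.01
```

jog_arm(
  commands=[
    [0.5,-0.1,-0.1,3,0],
    [0.5,0,0,3,0],
    [0.5,0,0,2,0],
    [0.5,0,0,1.6,0],
    [0.5,0,0,1.2,0],
    [0.5,0,0,0,0],
    [0.5,0,0,0,0],
  ],
)

```text
time: 8.82
tcp_pos: [0.413, 0.338, 0.0938]
ee_rot: [180.0, -0.0, 30.8]
wrist_force: [0.3, 0.6, 0.2]
opening: 0.0428
grasp_force: 0.0
```

jog_arm(
  commands=[
    [0,0,0,0,0],
    [0,0,0,0,0],
    [0,0,0,0,0],
    [0,0,0,0,0],
    [0,0,0,0,0],
    [0,0,0,0,0],
  ],
)

```text
time: 9.32
tcp_pos: [0.4126, 0.3391, 0.0946]
ee_rot: [180.0, -0.2, 30.9]
wrist_force: [1.0, -0.5, 5.4]
opening: 0.0112
grasp_force: 58.6
```

```bash
python3 go.py .4116 .3387 .2 31
python3 - <<'E'
from h import *
p,d=capture("scene");cv2.imwrite("pics/m1.png",cv2.resize(p[140:290,420:560],None,fx=4,fy=4))
E
```

```text
t 9.32 pos [0.4126 0.3391 0.0946] yaw 30.86 j6 90.3 F [ 1.  -0.5  5.4] op 11.2 gf 58.6 rp [ 1.7999e+02 -1.7000e-01]
now [ -0.11  -0.02 -10.54] after-turn [ -0.11  -0.02 -10.54] turn -0.02
```

View pics/m1.png

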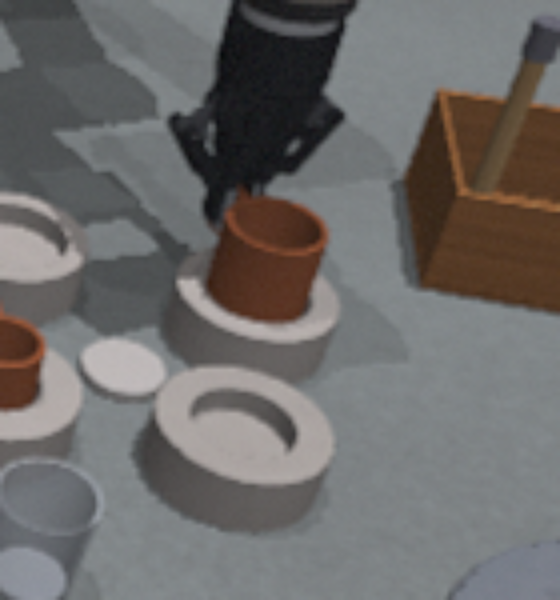

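The crop shows the fingers on mug2's handle at (235,200) and the mug still upright in its mould. Lifting.

jog_arm(
  commands=[
    [0,0,0,-0.5,0],
    [0,0,0,-1,0],
    [0,0,0,-1.5,0],
    [0,0,0,-2.5,0],
    [0,0,0,-3,0],
    [0,0,0,-3,0],
    [0,0,0,-3,0],
    [0,0,0,-0.5,0],
  ],
)

```text
time: 10.03
tcp_pos: [0.413, 0.3395, 0.2492]
ee_rot: [180.0, -0.5, 30.9]
wrist_force: [0.6, 1.2, -1.7]
opening: 0.0108
grasp_force: 58.7
```

```bash
cat > held.py <<'E'
# held.py r h : mug centre, rim normal tilt and bottom in tool frame (r radius, h height of the mug)
import sys;from h import *
r,h=map(float,sys.argv[1:3]);s=bot.read_state();t=s["tcp_pos"];a=np.radians(s["ee_rot"][2]);tx=np.array([np.cos(a),np.sin(a)]);ty=np.array([np.sin(a),-np.cos(a)])
c=t[:2]+tx*(r+.018)
for n in("top","scene"):
    p,d=capture(n);W=cloud(n,d);X,Y,Z=np.moveaxis(W,-1,0)
    m=brown(p)&(np.hypot(X-c[0],Y-c[1])<r+.012)&(abs(Z-t[2])<.15)
    zr=np.percentile(Z[m],97);k=m&(Z>zr-.009);P=W[k]
    cc,_=circ(P[:,:2],r-.0025);o=cc-t[:2]
    A=np.c_[P[:,:2]-cc,np.ones(len(P))];g=np.linalg.lstsq(A,P[:,2],rcond=None)[0]
    print(n,len(P),"mug centre",cc.round(4),"tool offs x,y mm",(o@tx*1e3).round(1),(o@ty*1e3).round(1),"rim z-tcp",((g[2]-t[2])*1e3).round(1),"tilt deg about x/y tool",np.degrees([g[:2]@tx,g[:2]@ty]).round(1))
print("tcp",t.round(4),s["ee_rot"].round(2),"F",s["wrist_force"].round(1),"gf",s["grasp_force"])
E
python3 held.py .035 .08
```

```text
top 132 mug centre [0.4572 0.365 ] tool offs x,y mm 50.9 0.8 rim z-tcp 20.8 tilt deg about x/y tool [-28.8  -2.3]
scene 231 mug centre [0.4601 0.3644] tool offs x,y mm 53.1 2.8 rim z-tcp 5.0 tilt deg about x/y tool [ 0.5 -0.2]
tcp [0.413  0.3395 0.2492] [180.    -0.48  30.85] F [ 0.6  1.2 -1.7] gf 58.6758354306221
```

```bash
python3 go.py .4541 -.2991 .25 31
```

```text
t 10.13 pos [0.4119 0.3388 0.2451] yaw 30.85 j6 90.4 F [-0.4  0.  -1.9] op 11.5 gf 58.7 rp [-1.8e+02 -1.7e-01]
now [-29.09  56.93  -0.49] after-turn [-29.24  56.85  -0.49] turn -0.03
```

jog_arm(
  commands=[
    [0,-0.6,1.2,0,0],
    [0,-1.2,2.4,0,0],
    [0,-1.6,3.1,0,0],
    [0,-1.6,3.1,0,0],
    [0,-1.6,3.1,0,0],
    [0,-1.6,3.1,0,0],
    [0,-1.6,3.1,0,0],
    [0,-1.6,3.1,0,0],
  ],
)

```text
time: 10.8
tcp_pos: [0.4259, 0.0874, 0.2415]
ee_rot: [-179.9, 0.2, 30.8]
wrist_force: [1.2, 0.1, -2.0]
opening: 0.0116
grasp_force: 58.6
```

jog_arm(
  commands=[
    [0,-1.6,3.1,0,0],
    [0,-1.6,3.1,0,0],
    [0,-1.6,3.1,0,0],
    [0,-1.6,3.1,0,0],
    [0,-1.6,3.1,0,0],
    [0,-1.6,3.1,0,0],
    [0,-1.6,3.1,0,0],
    [0,-1.6,3.1,0,0],
  ],
)

```text
time: 11.47
tcp_pos: [0.4431, -0.1905, 0.2414]
ee_rot: [-179.8, 0.1, 30.8]
wrist_force: [1.2, -0.4, -0.9]
opening: 0.0109
grasp_force: 58.6
```

jog_arm(
  commands=[
    [0,-1.6,3.1,0,0],
    [0,-1.6,3.1,0,0],
    [0,-1,2.2,0,0],
    [0,-0.6,1.2,0,0],
    [0,0,0,0,0],
    [0,0,0,0,0],
    [0,0,0,0,0],
  ],
)

```text
time: 12.05
tcp_pos: [0.4524, -0.2945, 0.2425]
ee_rot: [-179.9, 0.0, 30.9]
wrist_force: [-1.4, -0.2, -2.4]
opening: 0.0111
grasp_force: 58.6
```

```bash
python3 go.py .4541 -.2991 .112 30.9
```

```text
t 12.05 pos [ 0.4524 -0.2945  0.2425] yaw 30.88 j6 17.9 F [-1.4 -0.2 -2.4] op 11.1 gf 58.6 rp [-1.7985e+02  2.0000e-02]
now [-0.09  0.48 13.05] after-turn [-0.09  0.48 13.05] turn -0.0
```

jog_arm(
  commands=[
    [0,0,0.3,2,0],
    [0,-0.1,0.2,3,0],
    [0,0,0,3,0],
    [0,0,0,3,0],
    [0,0,0,2,0],
    [0,0,0,0,0],
    [0,0,0,0,0],
    [0,0,0,0,0],
  ],
)

```text
time: 12.72
tcp_pos: [0.4555, -0.3005, 0.1149]
ee_rot: [179.9, -0.0, 30.9]
wrist_force: [-0.8, 0.1, -1.8]
opening: 0.0114
grasp_force: 58.6
```

```bash
python3 held.py .035 .08; python3 go.py .4541 -.2991 .0816 30.9
python3 - <<'E'
from h import *
p,d=capture("scene");q,e=capture("top")
cv2.imwrite("pics/p1.png",np.hstack([cv2.resize(p[140:240,210:350],None,fx=2.8,fy=2.8),cv2.resize(q[180:280,320:460],None,fx=2.8,fy=2.8)]))
E
```

```text
top 89 mug centre [ 0.5007 -0.2728] tool offs x,y mm 53.0 -0.6 rim z-tcp 11.4 tilt deg about x/y tool [0.6 0.3]
scene 151 mug centre [ 0.5033 -0.2739] tool offs x,y mm 54.7 1.7 rim z-tcp 6.2 tilt deg about x/y tool [-0.1 -0.5]
tcp [ 0.4555 -0.3005  0.1149] [ 1.7988e+02 -5.0000e-02  3.0910e+01] F [-0.8  0.1 -1.8] gf 58.63598585128784
t 12.82 pos [ 0.4556 -0.3011  0.1152] yaw 30.88 j6 17.6 F [-0.5 -0.4 -1.5] op 10.7 gf 58.6 rp [ 1.7981e+02 -7.0000e-02]
now [-0.03 -0.25  3.36] after-turn [-0.03 -0.25  3.36] turn -0.0
```

View pics/p1.png

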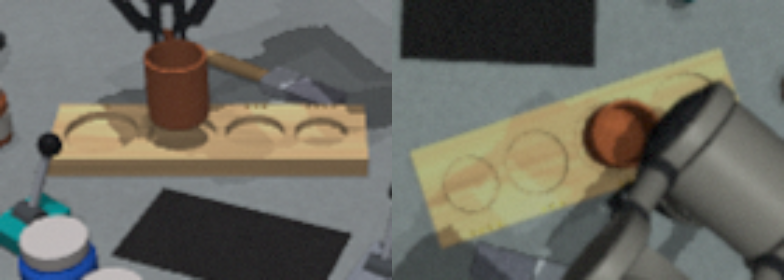

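Scene crop: mug2 is upright above pocket 2. Top crop: its rim is over the second-largest pocket, within about 1.5 mm. Correcting that and lowering.

jog_arm(
  commands=[
    [0,-0.1,-0.15,0.6,0],
    [0,0,0,0.8,0],
    [0,0,0,0.5,0],
    [0,0,0,0.3,0],
    [0,0,0,0,0],
    [0,0,0,0,0],
  ],
)

```text
time: 13.42
tcp_pos: [0.4529, -0.2999, 0.0909]
ee_rot: [-180.0, 0.0, 30.8]
wrist_force: [0.3, -0.2, -1.5]
opening: 0.0111
grasp_force: 58.7
```

```bash
python3 go.py .4541 -.3003 .0816 30.9
```

```text
t 13.42 pos [ 0.4529 -0.2999  0.0909] yaw 30.84 j6 17.6 F [ 0.3 -0.2 -1.5] op 11.1 gf 58.7 rp [-1.7995e+02  1.0000e-02]
now [0.08 0.1  0.93] after-turn [0.08 0.1  0.93] turn -0.01
```

jog_arm(
  commands=[
    [0,0.08,0.1,0.3,0],
    [0,0,0,0.3,0],
    [0,0,0,0.2,0],
    [0,0,0,0,0],
    [0,0,0,0,0],
  ],
)

```text
time: 13.83
tcp_pos: [0.4541, -0.3004, 0.0831]
ee_rot: [-180.0, 0.0, 30.8]
wrist_force: [-0.3, -0.3, -1.9]
opening: 0.0113
grasp_force: 58.7
```

```bash
python3 go.py .4541 -.3003 .0816 30.9
```

```text
t 13.83 pos [ 0.4541 -0.3004  0.0831] yaw 30.84 j6 17.6 F [-0.3 -0.3 -1.9] op 11.3 gf 58.7 rp [-179.98    0.  ]
now [-0.   -0.01  0.15] after-turn [-0.   -0.01  0.15] turn -0.01
```

jog_arm(
  commands=[
    [0,0,0,0.15,0],
    [0,0,0,0,0],
    [0,0,0,0.1,0],
    [0,0,0,0,0],
  ],
)

```text
time: 14.17
tcp_pos: [0.4544, -0.3007, 0.0817]
ee_rot: [179.9, -0.0, 30.8]
wrist_force: [-2.6, 0.8, 5.4]
opening: 0.0112
grasp_force: 59.7
```

Floor contact at the expected height. Releasing and retreating.

jog_arm(
  commands=[
    [0.15,0,0,0,0],
    [0.25,0,0,0,0],
    [0.4,0,0,0,0],
    [0.4,0,0,0,0],
    [0.4,0,0,0,0],
  ],
)

```text
time: 14.58
tcp_pos: [0.4542, -0.3004, 0.0807]
ee_rot: [-180.0, -0.0, 30.8]
wrist_force: [0.3, -0.9, -0.2]
opening: 0.034
grasp_force: 0.0
```

jog_arm(
  commands=[
    [0.4,0,0,-0.5,0],
    [0.4,0,0,-1.5,0],
    [0.4,0,0,-3,0],
    [0.4,0,0,-4,0],
    [0.4,-1,0,-4,0],
    [0.4,-3,-2,0,0],
    [0.4,-3,-3,0,0],
    [0.4,-3,-3,0,0],
  ],
)

```text
time: 15.25
tcp_pos: [0.3277, -0.2832, 0.2115]
ee_rot: [179.9, -0.0, 30.9]
wrist_force: [-0.7, -0.4, 0.3]
opening: 0.0344
grasp_force: 0.0
```

```bash
cat > mug.py <<'E'
# mug.py x y r ztop : centre of a standing mug's rim near x,y in both cameras + handle direction
import sys;from h import *
x,y,r,z=map(float,sys.argv[1:5])
for n in("top","scene"):
    p,d=capture(n);W=cloud(n,d);X,Y,Z=np.moveaxis(W,-1,0)
    m=brown(p)&(np.hypot(X-x,Y-y)<r+.01)&(abs(Z-z)<.02);k=m&(abs(Z-z)<.007);P=W[k]
    if len(P)<20: print(n,"few");continue
    c,_=circ(P[:,:2],r-.0025);A=np.c_[P[:,:2]-c,np.ones(len(P))];g=np.linalg.lstsq(A,P[:,2],rcond=None)[0]
    H=W[brown(p)&(np.hypot(X-c[0],Y-c[1])>r+.008)&(np.hypot(X-c[0],Y-c[1])<r+.035)&(abs(Z-z+.01)<.02)][:,:2].mean(0)-c
    print(n,len(P),c.round(4),"ztop",np.percentile(Z[m],98).round(4),"slope deg",np.degrees(g[:2]).round(1),"handle",np.degrees(np.arctan2(H[1],H[0])).round(1))
E
python3 mug.py .4995 -.2729 .035 .092; python3 mug.py .614 .196 .027 .081; python3 go.py .56 .18 .2 18
```

```text
top 131 [ 0.4994 -0.2724] ztop 0.096 slope deg [0.7 0.9] handle -149.6
scene 114 [ 0.5013 -0.274 ] ztop 0.0924 slope deg [ 0.3 -0. ] handle -148.8
top 95 [0.6141 0.1962] ztop 0.087 slope deg [1.4 0.4] handle -163.0
scene 134 [0.618  0.1963] ztop 0.082 slope deg [-0.3  0.6] handle -162.3
t 15.45 pos [ 0.3284 -0.2835  0.2116] yaw 30.76 j6 8.3 F [0.9 0.2 0.1] op 33.8 gf 0.0 rp [ 1.7991e+02 -3.0000e-02]
now [ 43.61 -27.99   1.16] after-turn [ 36.35 -36.93   1.16] turn 2.13
```

jog_arm(
  commands=[
    [0.4,0,0,0,1.1],
    [0.4,0,0,0,1.1],
    [0.4,0,0,0,0.1],
    [0.4,0,0,0,0],
  ],
)

```text
time: 15.78
tcp_pos: [0.3298, -0.2839, 0.2109]
ee_rot: [180.0, -0.0, 17.2]
wrist_force: [0.7, 0.2, 0.3]
opening: 0.0345
grasp_force: 0.0
```

```bash
python3 go.py .5715 .1833 .2 17
```

```text
t 15.78 pos [ 0.3298 -0.2839  0.2109] yaw 17.23 j6 21.9 F [0.7 0.2 0.3] op 34.5 gf 0.0 rp [ 1.7996e+02 -3.0000e-02]
now [ 36.92 -37.46   1.09] after-turn [ 36.77 -37.61   1.09] turn 0.04
```

jog_arm(
  commands=[
    [0.4,2.5,-2.5,0,0],
    [0.4,2.5,-2.5,0,0],
    [0.4,2.5,-2.5,0,0],
    [0.4,2.5,-2.5,0,0],
    [0.4,2.5,-2.5,0,0],
    [0.4,2.5,-2.5,0,0],
    [0.4,2.5,-2.5,0,0],
    [0.4,2.5,-2.5,0,0],
  ],
)

```text
time: 16.45
tcp_pos: [0.4627, -0.0316, 0.2109]
ee_rot: [180.0, -0.0, 17.3]
wrist_force: [0.5, -0.2, 0.9]
opening: 0.0343
grasp_force: 0.0
```

jog_arm(
  commands=[
    [0.4,2.5,-2.5,0,0],
    [0.4,2.5,-2.5,0,0],
    [0.4,2.5,-2.5,0,0],
    [0.4,2.5,-2.5,0,0],
    [0.4,2.5,-2.5,0,0],
    [0.4,2.5,-2.5,0,0],
    [0.4,1.9,-2.5,0,0],
    [0.4,0,0,0,0],
  ],
)

```text
time: 17.12
tcp_pos: [0.5733, 0.1888, 0.2101]
ee_rot: [-179.9, -0.1, 17.5]
wrist_force: [-0.7, -0.1, -0.6]
opening: 0.0338
grasp_force: 0.0
```

jog_arm(
  commands=[
    [0.4,0,0,1,0],
    [0.4,0,0,0,0],
    [0.4,0,0,0,0],
    [0.4,0,0,0,0],
  ],
)

```text
time: 17.45
tcp_pos: [0.5715, 0.1822, 0.2007]
ee_rot: [180.0, 0.0, 17.0]
wrist_force: [0.4, -0.2, -0.1]
opening: 0.034
grasp_force: 0.0
```

```bash
python3 go.py .5715 .1833 .077 17
```

```text
t 17.45 pos [0.5715 0.1822 0.2007] yaw 17.01 j6 83.4 F [ 0.4 -0.2 -0.1] op 34.0 gf 0.0 rp [1.8e+02 4.0e-02]
now [ 0.03 -0.11 12.37] after-turn [ 0.03 -0.11 12.37] turn 0.0
```

jog_arm(
  commands=[
    [0.4,0,-0.1,3,0],
    [0.4,0,0,3,0],
    [0.4,0,0,2.5,0],
    [0.4,0,0,2,0],
    [0.4,0,0,1.2,0],
    [0.4,0,0,0.6,0],
    [0.4,0,0,0,0],
    [0.4,0,0,0,0],
  ],
)

```text
time: 18.12
tcp_pos: [0.5719, 0.1838, 0.0786]
ee_rot: [180.0, -0.1, 17.0]
wrist_force: [0.2, 1.2, 0.4]
opening: 0.0343
grasp_force: 0.0
```

jog_arm(
  commands=[
    [0,0,0,0,0],
    [0,0,0,0,0],
    [0,0,0,0,0],
    [0,0,0,0,0],
    [0,0,0,0,0],
    [0,0,0,0,0],
  ],
)

```text
time: 18.62
tcp_pos: [0.5721, 0.1842, 0.0792]
ee_rot: [180.0, -0.1, 17.0]
wrist_force: [0.1, -1.2, 6.5]
opening: 0.0107
grasp_force: 59.6
```

```bash
python3 go.py .5715 .1833 .25 17
```

```text
t 18.62 pos [0.5721 0.1842 0.0792] yaw 17.05 j6 83.5 F [ 0.1 -1.2  6.5] op 10.7 gf 59.6 rp [ 1.7997e+02 -1.4000e-01]
now [ -0.09   0.07 -17.08] after-turn [ -0.09   0.07 -17.08] turn 0.01
```

jog_arm(
  commands=[
    [0,0,0,-0.5,0],
    [0,0,0,-1,0],
    [0,0,0,-1.5,0],
    [0,0,0,-2.5,0],
    [0,0,0,-3,0],
    [0,0,0,-3,0],
    [0,0,0,-3,0],
    [0,0,0,-1,0],
  ],
)

```text
time: 19.28
tcp_pos: [0.5729, 0.1847, 0.2385]
ee_rot: [180.0, -0.5, 17.1]
wrist_force: [0.4, 0.2, -1.4]
opening: 0.0104
grasp_force: 58.8
```

jog_arm(
  commands=[
    [0,0,0,0,0],
    [0,0,0,0,0],
    [0,0,0,0,0],
  ],
)

```text
time: 19.53
tcp_pos: [0.5704, 0.1841, 0.2308]
ee_rot: [-180.0, 0.2, 17.0]
wrist_force: [0.5, 0.3, -1.4]
opening: 0.0107
grasp_force: 58.8
```

```bash
python3 held.py .027 .056; python3 go.py .4065 -.133 .23 17
```

```text
top 24 mug centre [0.631  0.1543] tool offs x,y mm 49.1 46.2 rim z-tcp -1.6 tilt deg about x/y tool [ -1.6 -10. ]
scene 184 mug centre [0.6166 0.196 ] tool offs x,y mm 47.6 2.2 rim z-tcp -2.3 tilt deg about x/y tool [-0.4  0.1]
tcp [0.5704 0.1841 0.2308] [-179.97    0.21   17.04] F [ 0.5  0.3 -1.4] gf 58.766522984951735
t 19.63 pos [0.5706 0.1841 0.2306] yaw 17.04 j6 83.5 F [ 0.   0.5 -1.2] op 10.8 gf 58.8 rp [-179.97    0.23]
now [-24.98  25.51   0.06] after-turn [-24.96  25.52   0.06] turn 0.01
```

jog_arm(
  commands=[
    [0,-1,1,0,0],
    [0,-2,2,0,0],
    [0,-2.4,2.4,0,0],
    [0,-2.4,2.4,0,0],
    [0,-2.4,2.4,0,0],
    [0,-2.4,2.4,0,0],
    [0,-2.4,2.4,0,0],
    [0,-2.4,2.4,0,0],
  ],
)

```text
time: 20.3
tcp_pos: [0.4545, -0.0341, 0.2316]
ee_rot: [-179.9, 0.1, 17.1]
wrist_force: [0.0, -0.8, -1.6]
opening: 0.0111
grasp_force: 58.8
```

jog_arm(
  commands=[
    [0,-2.4,2.4,0,0],
    [0,-2.4,2.4,0,0],
    [0,-2,2.2,2,0],
    [0,-1,1.2,3,0],
    [0,0,0,3,0],
    [0,0,0,3,0],
    [0,0,0,2,0],
    [0,0,0,0,0],
  ],
)

```text
time: 20.97
tcp_pos: [0.4026, -0.1331, 0.0988]
ee_rot: [-179.6, 0.4, 17.0]
wrist_force: [0.1, -0.5, -2.0]
opening: 0.011
grasp_force: 58.7
```

jog_arm(
  commands=[
    [0,0,0,0,0],
    [0,0,0,0,0],
    [0,0,0,0,0],
  ],
)

```text
time: 21.22
tcp_pos: [0.4064, -0.1347, 0.104]
ee_rot: [179.9, -0.1, 17.1]
wrist_force: [-0.6, -0.3, -1.9]
opening: 0.0113
grasp_force: 58.7
```

```bash
python3 go.py .405 -.1345 .0662 17;python3 held.py .027 .056
```

```text
t 21.22 pos [ 0.4064 -0.1347  0.104 ] yaw 17.06 j6 44.3 F [-0.6 -0.3 -1.9] op 11.3 gf 58.7 rp [ 1.799e+02 -1.000e-01]
now [-0.12 -0.06  3.78] after-turn [-0.12 -0.06  3.78] turn 0.01
top 7 mug centre [ 0.4857 -0.1229] tool offs x,y mm 79.3 12.0 rim z-tcp 0.3 tilt deg about x/y tool [-3.6 -3.5]
scene 106 mug centre [ 0.4527 -0.1223] tool offs x,y mm 47.9 1.7 rim z-tcp -2.2 tilt deg about x/y tool [-0.3 -1.6]
tcp [ 0.4064 -0.1347  0.104 ] [ 1.799e+02 -1.000e-01  1.706e+01] F [-0.6 -0.3 -1.9] gf 58.686845395714045
```

jog_arm(
  commands=[
    [0,-0.12,-0.05,0.8,0],
    [0,0,0,0.8,0],
    [0,0,0,0.6,0],
    [0,0,0,0.4,0],
    [0,0,0,0,0],
    [0,0,0,0,0],
    [0,0,0,0,0],
  ],
)

```text
time: 21.9
tcp_pos: [0.4043, -0.1343, 0.0768]
ee_rot: [-180.0, -0.0, 17.0]
wrist_force: [-0.0, -0.8, -1.8]
opening: 0.0105
grasp_force: 58.8
```

```bash
python3 go.py .405 -.1348 .0662 17
```

```text
t 21.9 pos [ 0.4043 -0.1343  0.0768] yaw 17.04 j6 44.2 F [-0.  -0.8 -1.8] op 10.5 gf 58.8 rp [-180.   -0.]
now [0.05 0.07 1.06] after-turn [0.05 0.07 1.06] turn 0.01
```

jog_arm(
  commands=[
    [0,0.05,0.05,0.3,0],
    [0,0,0,0.3,0],
    [0,0,0,0.2,0],
    [0,0,0,0.2,0],
    [0,0,0,0,0],
    [0,0,0,0,0],
  ],
)

```text
time: 22.4
tcp_pos: [0.4048, -0.1345, 0.0667]
ee_rot: [-180.0, 0.0, 17.0]
wrist_force: [-0.2, -0.3, -1.0]
opening: 0.0111
grasp_force: 58.9
```

jog_arm(
  commands=[
    [0,0,0,0.1,0],
    [0,0,0,0,0],
    [0,0,0,0.05,0],
    [0,0,0,0,0],
  ],
)

```text
time: 22.73
tcp_pos: [0.4048, -0.1346, 0.0662]
ee_rot: [180.0, -0.0, 17.0]
wrist_force: [-3.6, 0.7, 12.5]
opening: 0.0109
grasp_force: 60.7
```

Floor contact at 12 N. Releasing and retreating.

jog_arm(
  commands=[
    [0.15,0,0,0,0],
    [0.25,0,0,0,0],
    [0.4,0,0,0,0],
    [0.4,0,0,0,0],
    [0.4,0,0,0,0],
  ],
)

```text
time: 23.15
tcp_pos: [0.4049, -0.1346, 0.0652]
ee_rot: [-180.0, 0.0, 17.0]
wrist_force: [-0.4, -0.3, 0.6]
opening: 0.0343
grasp_force: 0.0
```

jog_arm(
  commands=[
    [0.4,0,0,-0.5,0],
    [0.4,0,0,-1.5,0],
    [0.4,0,0,-3,0],
    [0.4,0,0,-4,0],
    [0.4,0,0,-4,0],
    [0.4,0,-3,-2,0],
    [0.4,-0.5,-3,0,0],
    [0.4,-0.5,-3,0,0],
  ],
)

```text
time: 23.82
tcp_pos: [0.369, -0.051, 0.2169]
ee_rot: [179.9, -0.2, 17.0]
wrist_force: [-0.1, 0.9, -1.0]
opening: 0.0343
grasp_force: 0.0
```

```bash
cat > pail.py <<'E'
from h import *
for n in("top","scene"):
    p,d=capture(n);W=cloud(n,d);X,Y,Z=np.moveaxis(W,-1,0);hs=cv2.cvtColor(p,cv2.COLOR_BGR2HSV)
    m=((Z>.095)&(Z<.135)&(hs[...,1]>90)&(hs[...,0]>8)&(hs[...,0]<28)&(X>.38)&(X<.75)&(Y<.16)&(Y>-.3)).astype(np.uint8)
    k,l,st,_=cv2.connectedComponentsWithStats(m)
    for i in range(1,k):
        if st[i,4]<15:continue
        P=W[l==i];c=P[:,:2].mean(0);vt=np.linalg.svd(P[:,:2]-c,full_matrices=False)[2]
        r=(np.hypot(X-c[0],Y-c[1])<.055)&(abs(Z-.063)<.005)
        print(n,st[i,4],"grip",P.mean(0).round(4),"axis",(np.degrees(np.arctan2(vt[0][1],vt[0][0]))%180).round(1),"rim",circ(W[r][:,:2],.0365)[0].round(4) if r.sum()>20 else None)
E
python3 pail.py; python3 mug.py .4495 -.1209 .027 .068;python3 mug.py .4995 -.2729 .035 .092; python3 go.py .4 .1 .2 17
```

```text
top 48 grip [0.5744 0.0798 0.1181] axis 60.3 rim [0.5746 0.0775]
top 47 grip [0.47   0.0985 0.1173] axis 123.4 rim [0.4719 0.0962]
scene 45 grip [0.4751 0.0979 0.1138] axis 127.7 rim [0.4731 0.0954]
scene 51 grip [0.5783 0.0774 0.1141] axis 59.0 rim [0.5757 0.0771]
top 97 [ 0.4486 -0.1211] ztop 0.0732 slope deg [2.1 1. ] handle -163.2
scene 81 [ 0.451  -0.1218] ztop 0.0685 slope deg [0.5 0.1] handle -162.9
top 129 [ 0.4993 -0.2724] ztop 0.0969 slope deg [0.5 1.2] handle -149.4
scene 100 [ 0.5014 -0.2746] ztop 0.0927 slope deg [-0.3  0.5] handle -150.0
t 24.12 pos [ 0.3695 -0.052   0.2155] yaw 17.03 j6 53.1 F [-0.9 -0.1 -0.9] op 34.3 gf 0.0 rp [ 1.7996e+02 -4.0000e-02]
now [  7.37 -13.64   1.55] after-turn [  7.36 -13.64   1.55] turn 0.01
```

Both mugs sit within about 1 mm of their pocket centres. The nearer pail was knocked aside to about (0.472, 0.097), so I'm using the fresh measurements. First pail is the farther one at (0.575, 0.078), rod axis 60°.

jog_arm(
  commands=[
    [0.5,1,-1.5,0,-1.1],
    [0.5,1,-1.5,0,-1.1],
    [0.5,1,-1.5,0,-1.1],
    [0.5,0,0,0,-1.1],
    [0.5,0,0,0,-1.1],
    [0.5,0,0,0,-1.1],
    [0.5,0,0,0,-0.5],
    [0.5,0,0,0,0],
  ],
)

```text
time: 24.78
tcp_pos: [0.3789, 0.0008, 0.2151]
ee_rot: [-180.0, 0.0, 59.7]
wrist_force: [-0.9, -1.0, 0.5]
opening: 0.0424
grasp_force: 0.0
```

```bash
python3 go.py .5752 .078 .2 60
```

```text
t 24.78 pos [0.3789 0.0008 0.2151] yaw 59.68 j6 18.8 F [-0.9 -1.   0.5] op 42.4 gf 0.0 rp [-1.7998e+02  1.0000e-02]
now [16.57 13.05  1.51] after-turn [16.5  13.14  1.51] turn -0.05
```

jog_arm(
  commands=[
    [0.5,2.8,2.2,0,0],
    [0.5,2.8,2.2,0,0],
    [0.5,2.8,2.2,0,0],
    [0.5,2.8,2.2,0,0],
    [0.5,2.8,2.2,0,0],
    [0.5,2.5,2.1,1.5,0],
    [0.5,0,0,0,0],
    [0.5,0,0,0,0],
  ],
)

```text
time: 25.45
tcp_pos: [0.5753, 0.0775, 0.1977]
ee_rot: [-179.8, 0.1, 59.5]
wrist_force: [-1.0, -1.1, -0.1]
opening: 0.0425
grasp_force: 0.0
```

jog_arm(
  commands=[
    [0.5,0,0,0,0],
    [0.5,0,0,0,0],
  ],
)

```text
time: 25.62
tcp_pos: [0.5742, 0.0771, 0.2008]
ee_rot: [180.0, -0.0, 59.6]
wrist_force: [0.6, -0.1, 0.5]
opening: 0.0428
grasp_force: 0.0
```

```bash
python3 go.py .5752 .078 .116 60
```

```text
t 25.62 pos [0.5742 0.0771 0.2008] yaw 59.55 j6 30.5 F [ 0.6 -0.1  0.5] op 42.8 gf 0.0 rp [179.99  -0.  ]
now [0.13 0.04 8.48] after-turn [0.13 0.04 8.48] turn -0.07
```

jog_arm(
  commands=[
    [0.5,0.1,0,2.5,0],
    [0.5,0,0,2.5,0],
    [0.5,0,0,2,0],
    [0.5,0,0,1.4,0],
    [0.5,0,0,0,0],
    [0.5,0,0,0,0],
  ],
)

```text
time: 26.12
tcp_pos: [0.5749, 0.0782, 0.1171]
ee_rot: [180.0, -0.0, 59.6]
wrist_force: [-0.2, -0.4, 0.0]
opening: 0.0425
grasp_force: 0.0
```

jog_arm(
  commands=[
    [0,0,0,0,0],
    [0,0,0,0,0],
    [0,0,0,0,0],
    [0,0,0,0,0],
    [0,0,0,0,0],
    [0,0,0,0,0],
  ],
)

```text
time: 26.62
tcp_pos: [0.576, 0.0788, 0.1181]
ee_rot: [179.9, -0.1, 59.6]
wrist_force: [-1.9, 1.2, 7.6]
opening: 0.0117
grasp_force: 58.4
```

jog_arm(
  commands=[
    [0,0,0,-0.5,0],
    [0,0,0,-1.5,0],
    [0,0,0,-2.5,0],
    [0,0,0,-3,0],
    [0,0,0,-3,0],
    [0,0,0,-3,0],
    [0,0,0,-2,0],
    [0,0,0,0,0],
  ],
)

```text
time: 27.28
tcp_pos: [0.5769, 0.0786, 0.2767]
ee_rot: [179.5, -0.3, 59.6]
wrist_force: [0.7, -0.2, -1.9]
opening: 0.012
grasp_force: 58.7
```

```bash
python3 go.py .642 -.204 .27 60; python3 go.py .642 -.204 .12 60|tail -1
```

```text
t 27.28 pos [0.5769 0.0786 0.2767] yaw 59.64 j6 30.6 F [ 0.7 -0.2 -1.9] op 12.0 gf 58.7 rp [179.54  -0.27]
now [-21.1   19.9    0.67] after-turn [-21.22  19.77   0.67] turn -0.06
now [-21.1   19.9   15.67] after-turn [-21.22  19.77  15.67] turn -0.06
```

jog_arm(
  commands=[
    [0,-1.1,1,0,0],
    [0,-2.2,2.1,0,0],
    [0,-2.5,2.3,0,0],
    [0,-2.5,2.3,0,0],
    [0,-2.5,2.3,0,0],
    [0,-2.5,2.3,0,0],
    [0,-2.5,2.3,0,0],
    [0,-2.5,2.3,0,0],
  ],
)

```text
time: 27.95
tcp_pos: [0.6281, -0.1662, 0.2697]
ee_rot: [-179.9, 0.0, 59.6]
wrist_force: [1.2, 0.9, -3.3]
opening: 0.0121
grasp_force: 58.6
```

jog_arm(
  commands=[
    [0,-1.8,1.9,0,0],
    [0,-1,1.1,1,0],
    [0,0,0,2.5,0],
    [0,0,0,3,0],
    [0,0,0,3,0],
    [0,0,0,2,0],
    [0,0,0,0,0],
    [0,0,0,0,0],
  ],
)

```text
time: 28.62
tcp_pos: [0.6394, -0.203, 0.1542]
ee_rot: [-179.7, 0.0, 59.7]
wrist_force: [-0.4, -0.3, -1.0]
opening: 0.0121
grasp_force: 58.7
```

```bash
python3 go.py .642 -.204 .121 60
```

```text
t 28.62 pos [ 0.6394 -0.203   0.1542] yaw 59.67 j6 6.2 F [-0.4 -0.3 -1. ] op 12.1 gf 58.7 rp [-1.7974e+02  1.0000e-02]
now [0.04 0.28 3.32] after-turn [0.04 0.28 3.32] turn -0.05
```

jog_arm(
  commands=[
    [0,0,0.2,1.5,0],
    [0,0,0,1,0],
    [0,0,0,0.5,0],
    [0,0,0,0,0],
    [0,0,0,0,0],
    [0,0,0,0,0],
  ],
)

```text
time: 29.12
tcp_pos: [0.6424, -0.2052, 0.1273]
ee_rot: [179.9, -0.0, 59.6]
wrist_force: [-0.2, 0.2, -2.5]
opening: 0.012
grasp_force: 58.7
```

jog_arm(
  commands=[
    [0,0,0,0.2,0],
    [0,0,0,0,0],
    [0,0,0,0,0],
  ],
)

```text
time: 29.37
tcp_pos: [0.6421, -0.2051, 0.1245]
ee_rot: [180.0, -0.0, 59.6]
wrist_force: [-0.1, 0.4, -3.0]
opening: 0.0126
grasp_force: 58.7
```

jog_arm(
  commands=[
    [0,0,0,0.25,0],
    [0,0,0,0,0],
    [0,0,0,0.1,0],
    [0,0,0,0,0],
  ],
)

```text
time: 29.7
tcp_pos: [0.6421, -0.205, 0.1213]
ee_rot: [180.0, -0.0, 59.6]
wrist_force: [-0.2, 0.6, 1.9]
opening: 0.0122
grasp_force: 59.1
```

jog_arm(
  commands=[
    [0.15,0,0,0.05,0],
    [0.3,0,0,0,0],
    [0.5,0,0,0,0],
    [0.5,0,0,0,0],
    [0.5,0,0,-1,0],
    [0.5,0,0,-3,0],
    [0.5,0,0,-4,0],
    [0.5,0,0,-3,0],
  ],
)

```text
time: 30.37
tcp_pos: [0.6423, -0.2052, 0.2335]
ee_rot: [179.9, -0.0, 59.6]
wrist_force: [0.7, -0.4, 0.7]
opening: 0.0425
grasp_force: 0.0
```

jog_arm(
  commands=[
    [0.5,2.5,-3,0,-1.1],
    [0.5,2.5,-3,0,-1.1],
    [0.5,0,0,0,-1.1],
    [0.5,0,0,0,-1.1],
    [0.5,0,0,0,-1.1],
    [0.5,0,0,0,-1.1],
    [0.5,0,0,0,-1.1],
    [0.5,0,0,0,-1.1],
  ],
)

```text
time: 31.03
tcp_pos: [0.6115, -0.1333, 0.2312]
ee_rot: [180.0, 0.0, 112.8]
wrist_force: [0.4, 0.3, -0.4]
opening: 0.0426
grasp_force: 0.0
```

jog_arm(
  commands=[
    [0.5,0,0,0,-1.1],
    [0.5,0,0,0,-1],
    [0.5,0,0,0,0],
    [0.5,0,0,0,0],
  ],
)

```text
time: 31.37
tcp_pos: [0.6115, -0.1334, 0.2309]
ee_rot: [180.0, 0.0, 124.9]
wrist_force: [0.7, 0.3, 0.6]
opening: 0.0426
grasp_force: 0.0
```

```bash
python3 pail.py; python3 go.py .4722 .0968 .2 125
```

```text
top 48 grip [0.4702 0.0984 0.1176] axis 123.7 rim [0.4718 0.0962]
scene 49 grip [0.4748 0.0975 0.1135] axis 128.1 rim [0.4738 0.0952]
scene 55 grip [ 0.6439 -0.2064  0.1165] axis 58.5 rim [ 0.6416 -0.2057]
t 31.47 pos [ 0.6114 -0.1334  0.2306] yaw 124.87 j6 -54.2 F [-0.1 -0.7  0.3] op 42.9 gf 0.0 rp [1.7998e+02 2.0000e-02]
now [26.85  1.74  3.06] after-turn [26.84  1.8   3.06] turn -0.02
```

jog_arm(
  commands=[
    [0.5,3.6,0.2,0,0],
    [0.5,3.6,0.2,0,0],
    [0.5,3.6,0.2,0,0],
    [0.5,3.6,0.2,0,0],
    [0.5,3.6,0.2,0,0],
    [0.5,3.6,0.3,0,0],
    [0.5,3.2,0.2,1,0],
    [0.5,2,0.2,2,0],
  ],
)

```text
time: 32.13
tcp_pos: [0.4709, 0.0981, 0.2023]
ee_rot: [179.7, 0.1, 125.0]
wrist_force: [0.6, -0.2, -0.4]
opening: 0.0431
grasp_force: 0.0
```

jog_arm(
  commands=[
    [0.5,0,0,0,0],
    [0.5,0,0,0,0],
    [0.5,0,0,0,0],
    [0.5,0,0,0,0],
  ],
)

```text
time: 32.47
tcp_pos: [0.4726, 0.095, 0.2011]
ee_rot: [179.9, 0.1, 124.9]
wrist_force: [-0.0, -0.0, -0.4]
opening: 0.0428
grasp_force: 0.0
```

```bash
python3 go.py .4722 .0968 .116 125
```

```text
t 32.47 pos [0.4726 0.095  0.2011] yaw 124.94 j6 -32.7 F [-0.  -0.  -0.4] op 42.8 gf 0.0 rp [1.7991e+02 7.0000e-02]
now [0.17 0.07 8.51] after-turn [0.17 0.07 8.51] turn -0.01
```

jog_arm(
  commands=[
    [0.5,0.2,0.1,2.5,0],
    [0.5,0,0,2.5,0],
    [0.5,0,0,2,0],
    [0.5,0,0,1.4,0],
    [0.5,0,0,0,0],
    [0.5,0,0,0,0],
  ],
)

```text
time: 32.97
tcp_pos: [0.4717, 0.0973, 0.1164]
ee_rot: [-180.0, -0.0, 124.9]
wrist_force: [-0.5, 1.2, 1.3]
opening: 0.0422
grasp_force: 0.0
```

jog_arm(
  commands=[
    [0,0,0,0,0],
    [0,0,0,0,0],
    [0,0,0,0,0],
    [0,0,0,0,0],
    [0,0,0,0,0],
    [0,0,0,0,0],
  ],
)

```text
time: 33.47
tcp_pos: [0.4718, 0.098, 0.1176]
ee_rot: [179.9, 0.1, 125.0]
wrist_force: [-0.7, -0.5, 7.7]
opening: 0.0121
grasp_force: 58.4
```

jog_arm(
  commands=[
    [0,0,0,-0.5,0],
    [0,0,0,-1.5,0],
    [0,0,0,-2.5,0],
    [0,0,0,-3,0],
    [0,0,0,-3,0],
    [0,0,0,-3,0],
    [0,0,0,-2,0],
    [0,0,0,0,0],
  ],
)

```text
time: 34.13
tcp_pos: [0.4728, 0.0982, 0.2759]
ee_rot: [179.6, 0.3, 125.0]
wrist_force: [1.1, -1.6, -1.9]
opening: 0.012
grasp_force: 58.6
```

```bash
python3 go.py .647 -.105 .27 125; python3 go.py .647 -.105 .121 125|tail -1
```

```text
t 34.13 pos [0.4728 0.0982 0.2759] yaw 125.05 j6 -32.4 F [ 1.1 -1.6 -1.9] op 12.0 gf 58.6 rp [179.58   0.26]
now [-26.64   2.59   0.59] after-turn [-26.64   2.61   0.59] turn 0.01
now [-26.64   2.59  15.49] after-turn [-26.64   2.61  15.49] turn 0.01
```

jog_arm(
  commands=[
    [0,-1.5,0.2,0,0],
    [0,-3,0.3,0,0],
    [0,-3.5,0.3,0,0],
    [0,-3.5,0.3,0,0],
    [0,-3.5,0.4,0,0],
    [0,-3.5,0.3,0,0],
    [0,-3.5,0.3,0,0],
    [0,-3,0.3,0,0],
  ],
)

```text
time: 34.8
tcp_pos: [0.6349, -0.0957, 0.2684]
ee_rot: [-179.9, -0.1, 125.0]
wrist_force: [1.3, 0.4, -2.8]
opening: 0.0119
grasp_force: 58.6
```

jog_arm(
  commands=[
    [0,-1.6,0.2,1,0],
    [0,0,0,2.5,0],
    [0,0,0,3,0],
    [0,0,0,3,0],
    [0,0,0,2,0],
    [0,0,0,0,0],
    [0,0,0,0,0],
    [0,0,0,0,0],
  ],
)

```text
time: 35.47
tcp_pos: [0.6457, -0.1054, 0.1568]
ee_rot: [180.0, 0.0, 125.0]
wrist_force: [-0.1, -0.4, -2.3]
opening: 0.0118
grasp_force: 58.5
```

```bash
python3 go.py .647 -.105 .121 125
```

```text
t 35.47 pos [ 0.6457 -0.1054  0.1568] yaw 125.03 j6 -51.0 F [-0.1 -0.4 -2.3] op 11.8 gf 58.5 rp [1.7996e+02 4.0000e-02]
now [-0.04  0.13  3.58] after-turn [-0.04  0.13  3.58] turn 0.01
```

jog_arm(
  commands=[
    [0,0,0,1.5,0],
    [0,0,0,1,0],
    [0,0,0,0.6,0],
    [0,0,0,0.2,0],
    [0,0,0,0,0],
    [0,0,0,0,0],
    [0,0,0,0,0],
  ],
)

```text
time: 36.05
tcp_pos: [0.6455, -0.1049, 0.1241]
ee_rot: [179.9, 0.1, 125.0]
wrist_force: [-0.2, -0.7, -1.3]
opening: 0.0121
grasp_force: 58.7
```

jog_arm(
  commands=[
    [0,0,0,0.2,0],
    [0,0,0,0,0],
    [0,0,0,0,0],
  ],
)

```text
time: 36.3
tcp_pos: [0.6451, -0.1048, 0.1214]
ee_rot: [180.0, -0.0, 125.0]
wrist_force: [-0.8, -0.3, -2.0]
opening: 0.012
grasp_force: 58.7
```

jog_arm(
  commands=[
    [0,0,0,0.1,0],
    [0,0,0,0,0],
    [0,0,0,0.05,0],
    [0,0,0,0,0],
  ],
)

```text
time: 36.63
tcp_pos: [0.6454, -0.1051, 0.1208]
ee_rot: [180.0, 0.1, 125.0]
wrist_force: [-2.4, -0.0, 5.0]
opening: 0.0122
grasp_force: 59.4
```

jog_arm(
  commands=[
    [0.15,0,0,0,0],
    [0.3,0,0,0,0],
    [0.5,0,0,0,0],
    [0.5,0,0,0,0],
    [0.5,0,0,-1,0],
    [0.5,0,0,-3,0],
    [0.5,0,0,-4,0],
    [0.5,0,0,-3,0],
  ],
)

```text
time: 37.3
tcp_pos: [0.6454, -0.1048, 0.2328]
ee_rot: [179.9, 0.1, 125.0]
wrist_force: [1.4, -0.5, 1.0]
opening: 0.0428
grasp_force: 0.0
```

jog_arm(
  commands=[
    [0,2,-1,0,1.1],
    [0,2,-1,0,1.1],
    [0,0,0,0,1.1],
    [0,0,0,0,1.1],
    [0,0,0,0,1.1],
    [0,0,0,0,1.1],
    [0,0,0,0,0.9],
    [0,0,0,0,0],
  ],
)

```text
time: 37.97
tcp_pos: [0.6072, -0.0813, 0.2305]
ee_rot: [180.0, -0.0, 79.9]
wrist_force: [0.4, -0.0, 0.2]
opening: 0.0003
grasp_force: 0.0
```

```bash
python3 pail.py; python3 go.py .5757 .0205 .2 80
```

```text
top 48 grip [ 0.6384 -0.2063  0.1201] axis 58.5 rim [ 0.6402 -0.2031]
scene 54 grip [ 0.6438 -0.2068  0.117 ] axis 60.2 rim [ 0.6416 -0.2058]
scene 67 grip [ 0.6469 -0.1033  0.1159] axis 125.1 rim [ 0.6458 -0.1069]
t 38.07 pos [ 0.6072 -0.0813  0.2302] yaw 80.22 j6 -5.0 F [ 0.7  0.1 -0.2] op 0.2 gf 0.0 rp [ 1.7997e+02 -1.0000e-02]
now [ 9.5  -4.83  3.02] after-turn [ 9.48 -4.87  3.02] turn 0.04
```

jog_arm(
  commands=[
    [0,3.2,-1.7,0,0],
    [0,3.2,-1.7,0,0],
    [0,3.1,-1.5,0,0],
    [0,0,0,2,0],
    [0,0,0,3,0],
    [0,0,0,3,0],
    [0,0,0,3,0],
    [0,0,0,1.2,0],
  ],
)

```text
time: 38.73
tcp_pos: [0.5733, 0.021, 0.1042]
ee_rot: [-179.7, 0.0, 80.2]
wrist_force: [-0.6, -0.4, -0.4]
opening: 0.0001
grasp_force: 0.0
```

jog_arm(
  commands=[
    [0,0,0,0,0],
    [0,0,0,0,0],
    [0,0,0,0,0],
    [0,0,0,0,0],
  ],
)

```text
time: 39.07
tcp_pos: [0.5764, 0.0205, 0.1095]
ee_rot: [179.8, -0.0, 80.1]
wrist_force: [-0.8, -0.2, 0.8]
opening: -0.0005
grasp_force: 0.0
```

```bash
python3 go.py .667 .004 .108 80
```

```text
t 39.07 pos [0.5764 0.0205 0.1095] yaw 80.08 j6 4.3 F [-0.8 -0.2  0.8] op -0.5 gf 0.0 rp [ 1.7982e+02 -2.0000e-02]
now [-0.07  9.21  0.15] after-turn [-0.06  9.21  0.15] turn 0.01
```

jog_arm(
  commands=[
    [0,0,1.1,0.1,0],
    [0,0,1.1,0,0],
    [0,0,1.1,0,0],
    [0,0,1.1,0,0],
    [0,0,1.1,0,0],
    [0,0,1.1,0,0],
    [0,0,1.1,0,0],
    [0,0,1.1,0,0],
  ],
)

```text
time: 39.73
tcp_pos: [0.6627, 0.0054, 0.1082]
ee_rot: [179.9, -0.0, 80.1]
wrist_force: [-1.3, 0.2, -1.1]
opening: -0.0001
grasp_force: 0.5
```

jog_arm(
  commands=[
    [0,0,0.4,0,0],
    [0,0,0,0,0],
    [0,0,0,0,0],
    [0,0,0,0,0],
  ],
)

```text
time: 40.07
tcp_pos: [0.6656, 0.0049, 0.1073]
ee_rot: [180.0, -0.0, 80.1]
wrist_force: [0.1, 0.2, -0.6]
opening: 0.0001
grasp_force: 0.0
```

jog_arm(
  commands=[
    [0,0,0.4,0,0],
    [0,0,0,0,0],
    [0,0,0,0,0],
    [0,0,0,0,0],
  ],
)

```text
time: 40.4
tcp_pos: [0.6679, 0.0046, 0.107]
ee_rot: [-179.7, 0.0, 80.1]
wrist_force: [-8.1, 0.9, 5.1]
opening: -0.0004
grasp_force: 4.2
```

jog_arm(
  commands=[
    [0,0,0.3,0,0],
    [0,0,0,0,0],
    [0,0,0,0,0],
    [0,0,0,0,0],
  ],
)

```text
time: 40.73
tcp_pos: [0.6686, 0.0045, 0.1069]
ee_rot: [-179.4, 0.0, 80.1]
wrist_force: [-16.7, 1.7, 9.9]
opening: -0.0002
grasp_force: 9.0
```

At the stop. Backing off, raising and checking.

jog_arm(
  commands=[
    [0,0,-1,0,0],
    [0,0,-2,0,0],
    [0,0,-1,-2,0],
    [0,0,0,-4,0],
    [0,0,0,-4,0],
    [0,3,-3,-2,0],
    [0,3,-3,0,0],
    [0,3,-3,0,0],
  ],
)

```text
time: 41.4
tcp_pos: [0.5638, 0.1101, 0.2266]
ee_rot: [179.8, -0.1, 79.9]
wrist_force: [0.2, 0.7, -0.3]
opening: -0.0
grasp_force: 0.0
```

jog_arm(
  commands=[
    [0,2,-3,0,0],
    [0,2,-3,0,0],
    [0,0,0,0,0],
    [0,0,0,0,0],
    [0,0,0,0,0],
    [0,0,0,0,0],
  ],
)

```text
time: 41.9
tcp_pos: [0.5126, 0.1586, 0.2247]
ee_rot: [180.0, -0.0, 80.0]
wrist_force: [0.4, -0.4, -0.6]
opening: -0.0002
grasp_force: 0.0
```

```bash
python3 mug.py .4495 -.1209 .027 .068;python3 mug.py .4995 -.2729 .035 .092; python3 pail.py; python3 go.py .5 .1 .2 80|head -1;python3 - <<'E'
from h import *
for n in("top","scene"):
    p,d=capture(n);W=cloud(n,d);X,Y,Z=np.moveaxis(W,-1,0)
    kn=(p.max(-1)<60)&(np.hypot(X-.66,Y)<.08)&(Z>.07)&(Z<.13);print(n,kn.sum(),"knob",W[kn].mean(0).round(4))
    cv2.imwrite(f"pics/f_{n}.png",p)
E
```

```text
top 91 [ 0.4487 -0.121 ] ztop 0.0728 slope deg [1.3 1.8] handle -163.4
scene 85 [ 0.4512 -0.1223] ztop 0.0686 slope deg [-0.5  0.1] handle -163.9
top 125 [ 0.4993 -0.2724] ztop 0.0965 slope deg [0.6 0.7] handle -149.3
scene 107 [ 0.5019 -0.2738] ztop 0.0931 slope deg [-0.3  0.2] handle -149.4
top 44 grip [ 0.6446 -0.1061  0.1209] axis 127.1 rim [ 0.6431 -0.1054]
top 54 grip [ 0.6399 -0.204   0.1205] axis 59.3 rim [ 0.6395 -0.2035]
scene 55 grip [ 0.6439 -0.207   0.117 ] axis 59.5 rim [ 0.6419 -0.2058]
scene 65 grip [ 0.6466 -0.103   0.116 ] axis 123.4 rim [ 0.6462 -0.1066]
t 42.2 pos [0.5121 0.1588 0.2243] yaw 79.98 j6 19.1 F [ 0.3 -0.1  0.3] op -0.1 gf 0.0 rp [-179.98    0.  ]
top 50 knob [ 0.6909 -0.      0.1027]
scene 68 knob [0.7001 0.0009 0.0977]
```

View pics/f_scene.png

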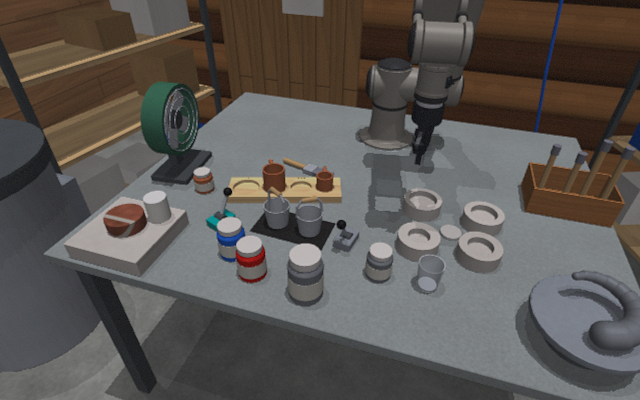

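The final picture shows mug2 at (274,177) and mug4 at (325,181) in pockets 2 and 4. Both pails stand on the mat at (277,212) and (309,218), the knob at (341,224) leans away, and the bystanders look unmoved. Handing in.

```bash
python3 -c "
from rig import bot;print(bot.job_done())"
```

```text
the job is handed in; nothing more can be done
None
```

The job is handed in at about 42 s of the 210 s; no verdict came back. In the last pictures mug2 and mug4 (the only mugs present) sit in their own pockets, both pails stand on the mat, and the fan lever is pushed fully on.

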